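Book out the jar, then hold the case lid at the index arm

TASK

I am about to fit a stay to the lid of the grey parts case: first book out its screws by turning their jar on the reader's round rest until the label faces the reader block squarely, and let go of the jar, leaving it seated upright in its rest. Then swing the case's lid up until it lines up with the steel index arm at the side of the case and finish while still holding it there, steady, because it falls shut by itself. Do not shift the index arm or the other things lying about.

Things in the scene. Friction and masses are not known exactly. Their poses are not given: they have to be found in the camera images.
- station: Code reader: fixed grey base plate 200 x 90 x 10 mm with a round rest and, at one end, a grey block (70 mm wide, top at 88 mm) with a dark window. Left or right of the case. Origin: on the table under the rest's centre; +x points level from the rest to the reader block (window 86 mm away), z up. The rest: plate top (10 mm up) inside a lip 4 mm high, inner radius 30 mm.
- jar: Screw jar: loose upright metal jar, 56 mm diameter, 80 mm tall, about 0.25 kg, in the reader's round rest (2 mm play). Straight wall up to 62 mm, then a 52 mm cap with a raised radial rib (4 mm) pointing to the label side. Origin: centre of its underside; z up its axis; +x points out through the label's middle. The label starts turned well away from the reader.
- jar_label (a point): Middle of the jar's paper label with bar stripes, on the jar's wall 28 mm from its axis and 34 mm above its underside.
- lid_handle (a point): Middle of the lid's handle: level round steel bar, 12 mm diameter, parallel to the hinge, 42 mm ahead of the lid's robot-side edge (36 mm free between), on two straps with 98 mm clear between. It turns with the lid. Axes: y along the bar, x from bar to hinge (level when shut), z normal to the lid. The case below is fixed: 150 deep, 230 wide, 85 mm high.
- lid_hinge (a point): Middle of the lid's hinge line, along the far upper edge of the case, 85 mm above the table. In the lid's axes (as lid_handle) the bar's axis lies 192 mm from it along -x and 2 mm along +z.
- lid (a joint): Angle of the lid (rad), a grey plate of about 0.45 kg, 150 x 230 mm: 0 shut (it starts there), growing as its handle side swings up; limit 1.8. It swings freely and falls shut when let go; 2 to 3 N at the bar carries it.
- index (a joint): Angle of the index arm (rad), the marked angle, measured like joint lid: 0 level, growing upward. It is preset between 0.55 and 1.05 and sits tight by friction; it marks where the lid must be.
- index_tip (a point): Tip of the index arm: steel strip 5 mm thick, 170 mm long, turning about the lid's hinge line just outside the case, 136 mm from the lid's middle on the +y side of lid_hinge, beside a thin scale arc of 120 mm radius. Its x axis points from tip to hinge.
- screwdriver: Bystander: screwdriver with orange handle lying on the far side of the table. Origin under it.
- fitting: Bystander: small turned steel fitting, 32 mm across, 40 mm tall, standing between the case and the reader, nearer the robot. Origin under its centre.
- can: Bystander: plain metal can, 52 mm diameter, 100 mm tall, standing behind the gap between case and reader. Origin under its centre.

How it is judged:
By the outcome, as a careful person would: the job done as asked, in the order asked, and still so for the second after the job is handed in, while the arm keeps its last pose, push and grip.
It also fails if it takes over 61 s, if anything falls off the work surface, if the arm or the gripper's body presses on something with over 40 N, if the wrist force passes 120 N, or if a joint passes its speed limit or range.

ROBOT

A 6-joint arm with a two-finger parallel gripper is mounted at the origin on the work surface. World frame = base frame: x ahead of the robot, y to its left, z up, the work surface at z = 0. Lengths are in m, angles in rad, forces in N, time in s.
With the tool pointing down it reaches from about 0.325 to 0.9 m from the base axis. Payload 6.1 kg.
Tool frame: the origin (TCP) lies at the very end of the fingers, on their centre line; the grasp point (between the pads) lies 19 mm behind it; z points along the fingers, y is the line along which they close (so a half turn about z gives the same grasp; the last joint's range is limited). The gripper opens to 87 mm and grips with 3 to 60 N. Pads are 19 mm wide; open, the fingers measure 117 mm over their backs; the gripper's body (75 mm by 190 mm) begins 51 mm behind the grasp point.
Start: joints at [-0.126, 0.22, 1.526, -0, 1.395, -0.126], TCP at [0.625, -0, 0.199] pointing down, gripper open.
Joint ranges: [-2.98, 2.98], [-0.91, 2.08], [0.09, 2.57], [-1.24, 4.39], [0.2, 2.65], [-2.68, 2.68]. Speed limits (rad/s): [2.57, 2.57, 3.01, 3.14, 3.14, 3.14].

INTERFACE

Orientations are given as [roll, pitch, yaw] about the fixed x, y, z axes, in that order (R = Rz(yaw) Ry(pitch) Rx(roll)).
In Python, from rig import monitor, grab_frame, camera_model, manip gives the robot as it stands.
- The arm moves only by the tool drive_tool, never from a script. Its argument "commands" is a list of rows, each an object of numbers: "x", "y", "z": the shift along the world's x, y, z as a fraction of full scale; "ax", "ay", "az": the turn, a rotation vector about the world's x, y, z as a fraction of full scale; "grip": the opening, from 0 (shut) to 1 (fully open). In form: [{"x": .., "y": .., "z": .., "ax": .., "ay": .., "az": .., "grip": ..}, ...]. A call has 1 to 5 rows; each row is the pose to reach, as a shift and turn from the pose commanded when the call began; what a row does not reach only later rows make up. Full scale, the value 1, is 0.1 m for a shift and 45 degrees for a turn. A row lasts 1/12 s, in which the tool goes at most 41.7 mm and 7.16 degrees, less where a joint would pass 70% of its speed; a pose out of reach is approached as far as the arm can. A call with a number of a shift or a turn outside -1 to 1 is refused whole. A call with a gripper value outside its range is refused whole. The fingers move at their own pace and stop on an object; "newtons" is the grip in N (left out, the last holds). Time passes only in rows, so rows that repeat a pose let the fingers close. It gives the time, the measured TCP pose, the force, the opening and the grip force at its end, in the units of the state.
- monitor.state(): the state, without advancing time (a new reading comes with each control period).
- grab_frame(name): name is "scene" or "side" or "wrist"; returns (picture, depth): 480x640x3 uint8, red, green, blue; 480x640 float32, m along the optical axis (not along the pixel's ray), 0 where there is no reading.
- camera_model(name): a dict with "mtx" (3x3 intrinsics, pixels), "view" (4x4, takes a point from world to camera coordinates). Camera axes: x right, y up, looking along -z (the intrinsics and any distortion apply to the point x, -y, -z); pixel columns grow to the right and rows downward; lengths in m; the calibration is good to about 2 mm. A picture is of the moment at which its call begins: read the wrist's pose just before it. camera_model takes no time and is no camera call; for the wrist camera it gives the pose at the moment of the call.
- manip.hand_in(): hands the job in; it is judged then, once.
The state is a dict: "t": time; "qpos": joint angles; "qvel": joint speeds; "tau": joint torques, N m; "tcp_pos": TCP position; "orientation": TCP orientation; "force": force on the tool from outside, world axes, zero at the start; "torque": the same for the moment, N m; "width": finger opening in m; "finger_force": force on a finger pad.
Only numpy, scipy, OpenCV 4.12 (cv2) and the standard library are available. Lean on these libraries where they do the work, as an engineer would, in place of code of your own. Each camera call takes 0.05 s, during which the arm holds its last target. There are 200 camera calls.

## Working session

There is one attempt and no reset: what is moved stays moved. The work goes in short steps, Python scripts to look and compute and a tool call to move; the robot and the scene stay as the last step left them, time stands still between calls to the robot, and variables do not carry over. Pictures are saved under pics/ and viewed, at most 10 in all, crops included, and the job is handed in when it is done.

Besides the shell and the picture viewer there is one more tool, called after "Emit:" as name(argument=value, ...) on one line, values as JSON. drive_tool: Moves the arm, as the interface text tells. Shift numbers are shares of 0.1 m and turn numbers shares of 45 degrees, none past 1 either way. Its arguments: {"type":"object","properties":{"commands":{"type":"array","items":{"type":"object","properties":{"x":{"type":"number","minimum":-1,"maximum":1},"y":{"type":"number","minimum":-1,"maximum":1},"z":{"type":"number","minimum":-1,"maximum":1},"ax":{"type":"number","minimum":-1,"maximum":1},"ay":{"type":"number","minimum":-1,"maximum":1},"az":{"type":"number","minimum":-1,"maximum":1},"grip":{"type":"number"}}}},"newtons":{"type":"number"}},"required":["commands"]}

```bash
mkdir -p pics; cat > h.py <<'E'
import numpy as np, cv2
from rig import monitor, grab_frame, camera_model, manip
def world(name,u,v,d,cm=None):
    c=cm or camera_model(name);K=np.array(c["mtx"]);V=np.array(c["view"])
    u,v,d=map(np.asarray,(u,v,d))
    p=np.stack([(u-K[0,2])/K[0,0]*d,-(v-K[1,2])/K[1,1]*d,-d,np.ones_like(d)],-1)
    return (p@np.linalg.inv(V).T)[...,:3]
def cloud(name):
    cm=camera_model(name);im,d=grab_frame(name);v,u=np.mgrid[:480,:640]
    return im,d,world(name,u,v,d.astype(float),cm)
def pix(name,P,cm=None):
    c=cm or camera_model(name);q=np.array(c["view"])@np.append(P,1);K=np.array(c["mtx"])
    return K[0,0]*q[0]/-q[2]+K[0,2],K[1,1]*-q[1]/-q[2]+K[1,2]
def save(n,im,s=1): cv2.imwrite("pics/"+n,cv2.resize(im[...,::-1],None,fx=s,fy=s,interpolation=cv2.INTER_CUBIC))
E
python3 - <<'E'
from h import *
for n in("scene","side"):
    im,d,P=cloud(n);save(n+"0.png",im);np.savez("/tmp/"+n,im=im,d=d,P=P);c=camera_model(n);print(n,c.keys(),np.linalg.inv(c["view"]).round(3))
print(monitor.state())
E
```

```text
scene dict_keys(['mtx', 'view']) [[ 0.602 -0.635  0.484  0.988]
 [ 0.799  0.467 -0.379 -0.285]
 [ 0.015  0.615  0.789  0.735]
 [ 0.     0.     0.     1.   ]]
side dict_keys(['mtx', 'view']) [[ 0.981  0.107 -0.159  0.433]
 [-0.192  0.504 -0.842 -0.69 ]
 [-0.01   0.857  0.516  0.543]
 [ 0.     0.     0.     1.   ]]
{'t': 0.1, 'qpos': array([-1.26093597e-01,  2.21161980e-01,  1.52748277e+00,  3.51531522e-05,
        1.39468282e+00, -1.26121267e-01]), 'qvel': array([-9.34305824e-05, -2.72449879e-03, -4.50226677e-03, -3.83307590e-04,
        1.57922834e-04, -3.39216613e-04]), 'tau': array([ 7.49785686e-04, -4.95945239e+01, -3.88519800e+01,  7.01414770e-02,
        5.15591155e-02, -7.55870246e-05]), 'tcp_pos': array([6.24413121e-01, 8.73592742e-05, 1.97644933e-01]), 'orientation': array([-3.13987587e+00, -2.52553903e-04,  1.57081759e+00]), 'force': array([-0.38419831, -0.13204403, -0.78934295]), 'torque': array([ 0.01720839, -0.00747855, -0.02873669]), 'finger_force': 0.0, 'width': 0.08682370443211858}
```

View pics/scene0.png

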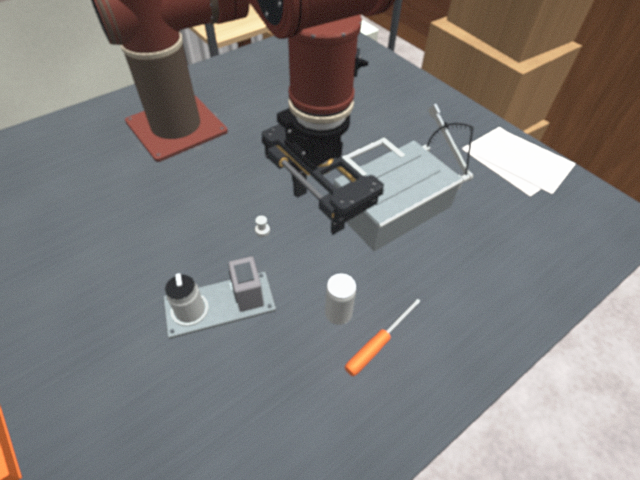

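View pics/side0.png

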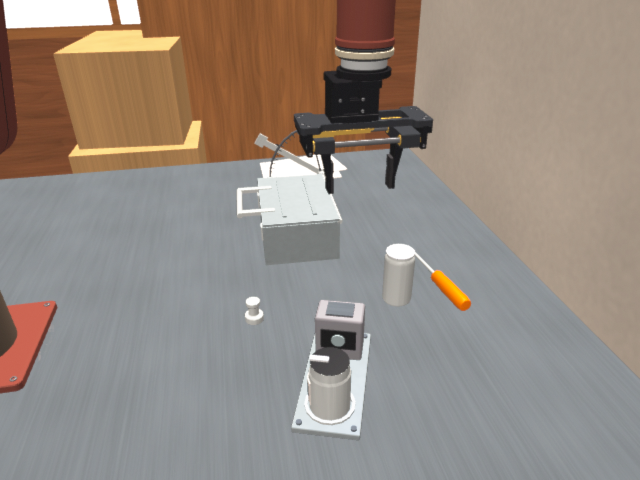

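The scene view shows the jar at (183,298), its rib pointing up to (178,275), the reader block at (246,283), and the case with its index arm tip at about (436,106). In the side view the rib points left at (319,358), the block is at (340,328) and the index arm tip is at (262,141).

```bash
python3 - <<'E'
from h import *
for n in("scene","side"):
    z=np.load("/tmp/%s.npz"%n);im,d,P=z["im"],z["d"],z["P"]
    c=camera_model(n)
    def at(u,v,m=1):
        q=P[v-m:v+m+1,u-m:u+m+1].reshape(-1,3);return np.median(q,0).round(4)
    pts={"scene":dict(jarcap=(181,288),ribtip=(179,276),blocktop=(246,270),fit=(262,220),can=(341,284),h=(380,152),idx=(437,107),idxm=(450,140),lidc=(420,180),baseend=(205,290)),
     "side":dict(cap=(335,362),ribL=(313,357),ribR=(326,359),blocktop=(340,310),fit=(253,302),can=(400,251),h=(240,203),idx=(263,141),idxm=(290,155),lidc=(298,198))}[n]
    for k,(u,v) in pts.items(): print(n,k,at(u,v))
    # plate points z~.010
    M=(d>0)&(abs(P[...,2]-.010)<.004)&(P[...,1]>-.45)&(P[...,1]<-.1)&(P[...,0]>.3)
    print("plate",M.sum())
    C=cv2.minAreaRect(P[M][:,:2].astype(np.float32)*1000);print(C)
    xy0=P[M][:,:2].mean(0)
    J=(d>0)&(P[...,2]>.082)&(P[...,2]<.1)&(np.hypot(*(P[...,:2]-xy0).transpose(2,0,1))<.15)
    B=np.array(P[J]);print("tops",B.shape)
    if n=="scene":save("jar_s.png",im[240:340,150:290],5)
    else: save("jar_d.png",im[290:440,270:390],4)
E
```

```text
scene jarcap [ 0.5342 -0.2239  0.0906]
scene ribtip [ 0.5113 -0.2161  0.0925]
scene blocktop [ 0.5682 -0.1138  0.0883]
scene fit [ 0.4479 -0.0073  0.0398]
scene can [6.967e-01 2.000e-04 9.940e-02]
scene h [4.005e-01 3.760e-01 2.000e-04]
scene idx [0.5077 0.4084 0.18  ]
scene idxm [0.569  0.4021 0.135 ]
scene lidc [0.5926 0.3011 0.093 ]
scene baseend [ 0.5109 -0.1815  0.0098]
plate 2227
((546.642578125, -176.70010375976562), (192.7286376953125, 92.30464935302734), 70.16374206542969)
tops (1483, 3)
side cap [ 0.536  -0.2298  0.0911]
side ribL [ 0.5098 -0.2183  0.0935]
side ribR [ 0.5255 -0.2251  0.0939]
side blocktop [ 0.567  -0.123   0.0877]
side fit [ 0.4447 -0.0145  0.0401]
side can [ 0.6985 -0.0028  0.1003]
side h [0.443  0.2587 0.0929]
side idx [0.5097 0.4059 0.1703]
side idxm [0.5685 0.3998 0.1347]
side lidc [0.5639 0.2591 0.0916]
plate 2587
((547.1002197265625, -176.82754516601562), (195.34324645996094, 90.11050415039062), 70.19679260253906)
tops (2062, 3)
```

View pics/jar_d.png

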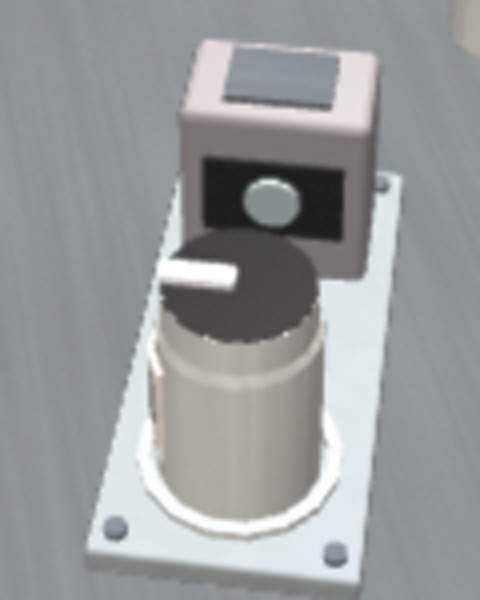

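View pics/jar_s.png

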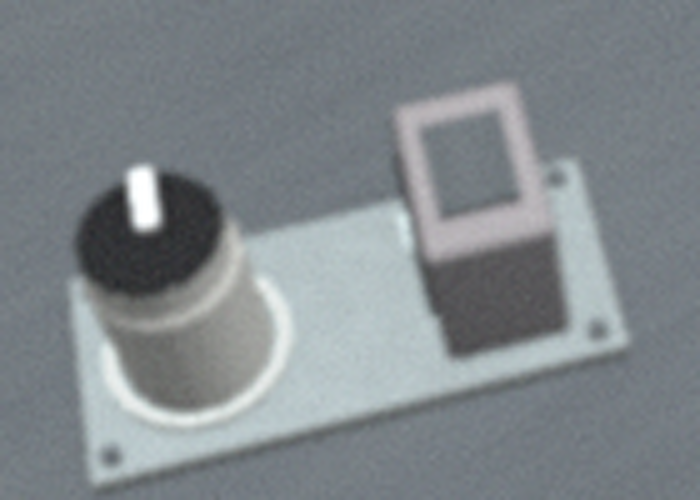

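The crops show the rib as a white bar (in the side crop from (165,270) to (235,277), in the scene crop from (140,170) to (148,225)), with the label just visible on the left edge of the jar. Next I fit the jar axis, the rib direction, the lid and the index arm.

```bash
python3 - <<'E'
from h import *
for n in("scene","side"):
    z=np.load("/tmp/%s.npz"%n);im,d,P=z["im"].astype(int),z["d"],z["P"]
    r=np.hypot(P[...,0]-.534,P[...,1]+.227)
    cap=(r<.04)&(P[...,2]>.084)
    dark=cap&(im.sum(-1)<200); wh=cap&(im.min(-1)>190)
    allc=(cap&(dark|wh)).astype(np.uint8)
    (c,rad)=cv2.minEnclosingCircle(P[allc>0][:,:2].astype(np.float32)*1000)
    w=P[wh][:,:2]; mu=w.mean(0);U=np.linalg.svd(w-mu)[2][0];cc=np.array(c)/1000
    if U@(mu-cc)<0:U=-U
    print(n,"cap",c,rad,allc.sum(),"rib",wh.sum(),mu,np.degrees(np.arctan2(U[1],U[0])),"cdir",np.degrees(np.arctan2(*(mu-cc)[::-1])))
    # reader: block top rect
    b=(P[...,2]>.082)&(P[...,2]<.093)&(np.hypot(P[...,0]-.567,P[...,1]+.12)<.06)&(P[...,1]>-.165)
    print("block",cv2.minAreaRect(P[b][:,:2].astype(np.float32)*1000))
    # lid
    L=(P[...,2]>.083)&(P[...,2]<.1)&(P[...,1]>.12)&(P[...,1]<.42)&(P[...,0]>.47)&(P[...,0]<.72)&(d>0)
    R=cv2.minAreaRect(P[L][:,:2].astype(np.float32)*1000);print("lid",R, P[L][:,2].mean())
    H=(P[...,2]>.075)&(P[...,2]<.11)&(P[...,1]>.12)&(P[...,1]<.45)&(P[...,0]>.40)&(P[...,0]<.475)&(d>0)
    print("hand",H.sum(),P[H].min(0),P[H].max(0),P[H].mean(0))
    I=(P[...,2]>.105)&(P[...,2]<.21)&(P[...,1]>.36)&(P[...,1]<.45)&(P[...,0]>.47)&(P[...,0]<.75)&(im.min(-1)>90)&(d>0)
    q=P[I];mu=q.mean(0);u,s,v=np.linalg.svd(q-mu,full_matrices=False);print("idx",I.sum(),mu,v[0],v[1],s,q[q[:,2].argmax()])
    save(n+"_case.png",(im[95:260,330:490] if n=="scene" else im[125:270,225:385]).astype(np.uint8),3.5)
E
```

```text
scene cap (528.0405883789062, -224.6988067626953) 26.134662628173828 464 rib 56 [ 0.51714977 -0.21981793] 160.04358150833255 cdir 155.85979147052424
block ((568.0184326171875, -120.00807189941406), (47.05490493774414, 70.16056823730469), 70.02259826660156)
lid ((555.845458984375, 280.73675537109375), (256.655029296875, 172.17372131347656), 87.47014617919922) 0.09088112067788819
hand 330 [0.43485087 0.21166311 0.08192684] [0.4746477  0.33482418 0.09549616] [0.44902205 0.27513694 0.09091313]
idx 512 [0.5574447  0.40143068 0.14750754] [ 0.91473505 -0.05890461 -0.39973746] [-0.39322123  0.09776988 -0.91423089] [0.97412428 0.44296977 0.07158586] [0.61181185 0.393011   0.20520235]
side cap (530.3428344726562, -224.84461975097656) 25.920635223388672 110 rib 99 [ 0.51727575 -0.22082642] 152.96252386150087 cdir 162.90704015299744
block ((567.0965576171875, -121.3570327758789), (50.975120544433594, 69.51311492919922), 70.88619995117188)
lid ((554.1807861328125, 279.1373291015625), (259.14056396484375, 172.7255096435547), 86.7327880859375) 0.09142755564557913
hand 323 [0.43408674 0.20835023 0.0816324 ] [0.47464108 0.33557823 0.09534032] [0.45118473 0.26088629 0.09147236]
idx 473 [0.5498041  0.40163377 0.14409999] [-0.87817812  0.05417012  0.47525655] [-0.47556533  0.00786589 -0.87964524] [0.94277422 0.31019332 0.07571471] [0.58130091 0.39322756 0.19447042]
```

View pics/side_case.png

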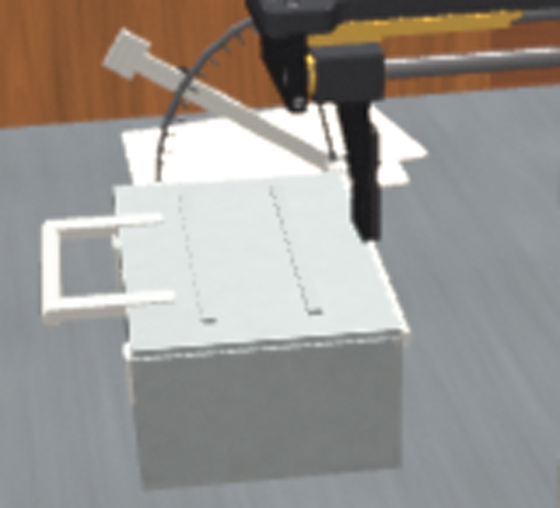

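Emit:
drive_tool(commands=[{"x": -0.3,"y": -0.4,"az": 0.15,"grip": 1},{"x": -0.5,"y": -0.8,"az": 0.3,"grip": 1},{"x": -0.5,"y": -1,"az": 0.45,"grip": 1},{"x": -0.5,"y": -1,"az": 0.6,"grip": 1}])

```text
validation failed for argument at $.co...
```

Emit:
drive_tool(commands=[{"x": -0.3,"y": -0.4,"az": 0.15,"grip": 1},{"x": -0.44,"y": -0.8,"az": 0.3,"grip": 1},{"x": -0.44,"y": -1,"az": 0.45,"grip": 1},{"x": -0.44,"y": -1,"az": 0.5,"grip": 1},{"x": -0.44,"y": -1,"az": 0.5,"grip": 1}])

```text
validation failed for argument at $.co...
```

Emit:
drive_tool(commands=[{"y": -0.25,"grip": 1},{"y": -0.25,"grip": 1},{"y": -0.25,"grip": 1}])

```text
validation failed for argument at $.co...
```

```bash
python3 - <<'E'
from h import *
im,d,P=cloud("wrist");save("w1.png",im);np.savez("/tmp/w1",im=im,d=d,P=P)
s=monitor.state();print(s["tcp_pos"],s["orientation"],s["qpos"])
im2,d2,P2=cloud("side");np.savez("/tmp/side2",im=im2,d=d2,P=P2)
im2,d2,P2=cloud("scene");np.savez("/tmp/scene2",im=im2,d=d2,P=P2)
E
```

```text
[6.24465572e-01 6.21553717e-05 1.97766858e-01] [-3.14003343e+00 -1.90125283e-04  1.57081990e+00] [-1.26098384e-01  2.21069377e-01  1.52736083e+00 -7.63432029e-06
  1.39473320e+00 -1.26120758e-01]
```

View pics/w1.png

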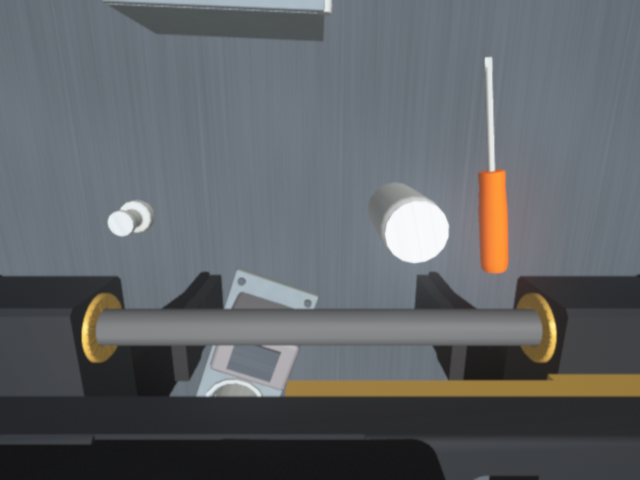

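The moves were refused, so this wrist view is still from the start pose (plate at (250,340), can at (415,230)). I'll retry with one row to find out what the tool rejects.

Emit:
drive_tool(commands=[{"x": -0.3,"y": -0.4,"z": 0.0,"ax": 0.0,"ay": 0.0,"az": 0.15,"grip": 1.0},{"x": -0.5,"y": -0.8,"z": 0.0,"ax": 0.0,"ay": 0.0,"az": 0.3,"grip": 1.0},{"x": -0.5,"y": -1.0,"z": 0.0,"ax": 0.0,"ay": 0.0,"az": 0.45,"grip": 1.0},{"x": -0.5,"y": -1.0,"z": 0.0,"ax": 0.0,"ay": 0.0,"az": 0.6,"grip": 1.0}])

```text
t: 0.58
tcp_pos: [0.5735, -0.1049, 0.1986]
orientation: [-3.14, 0.002, 2.044]
force: [0.1, -0.0, 0.7]
width: 0.0872
finger_force: 0.0
```

Emit:
drive_tool(commands=[{"x": -0.3,"y": -0.4,"z": 0.0,"ax": 0.0,"ay": 0.0,"az": 0.15,"grip": 1.0},{"x": -0.44,"y": -0.8,"z": 0.0,"ax": 0.0,"ay": 0.0,"az": 0.3,"grip": 1.0},{"x": -0.44,"y": -1.0,"z": 0.0,"ax": 0.0,"ay": 0.0,"az": 0.45,"grip": 1.0},{"x": -0.44,"y": -1.0,"z": 0.0,"ax": 0.0,"ay": 0.0,"az": 0.5,"grip": 1.0},{"x": -0.44,"y": -1.0,"z": 0.0,"ax": 0.0,"ay": 0.0,"az": 0.5,"grip": 1.0}])

```text
t: 1.0
tcp_pos: [0.5303, -0.2018, 0.1986]
orientation: [-3.142, -0.0, 2.433]
force: [0.2, -1.0, 0.3]
width: 0.0874
finger_force: 0.0
```

Emit:
drive_tool(commands=[{"x": 0.0,"y": -0.25,"z": 0.0,"ax": 0.0,"ay": 0.0,"az": 0.0,"grip": 1.0},{"x": 0.0,"y": -0.25,"z": 0.0,"ax": 0.0,"ay": 0.0,"az": 0.0,"grip": 1.0},{"x": 0.0,"y": -0.25,"z": 0.0,"ax": 0.0,"ay": 0.0,"az": 0.0,"grip": 1.0}])

```text
t: 1.25
tcp_pos: [0.5311, -0.2249, 0.1985]
orientation: [3.141, -0.0, 2.433]
force: [-0.8, 0.6, 0.1]
width: 0.0869
finger_force: 0.0
```

```bash
python3 - <<'E'
from h import *
im,d,P=cloud("side");np.savez("/tmp/side2",im=im,d=d,P=P)
ims,ds,Ps=cloud("scene");np.savez("/tmp/scene2",im=ims,d=ds,P=Ps)
s=monitor.state();print(s["tcp_pos"],s["orientation"],s["qpos"])
a=cv2.resize(im[110:270,210:370],(400,400));b=cv2.resize(ims[90:250,330:490],(400,400));save("idx2.png",np.hstack([a,b]))
E
```

```text
[ 0.53110759 -0.22395996  0.19843444] [ 3.14120087e+00 -7.60444419e-04  2.43445415e+00] [-5.36180706e-01  1.05734293e-01  1.65602819e+00  5.24921060e-04
  1.38051290e+00 -1.39993784e+00]
```

View pics/idx2.png

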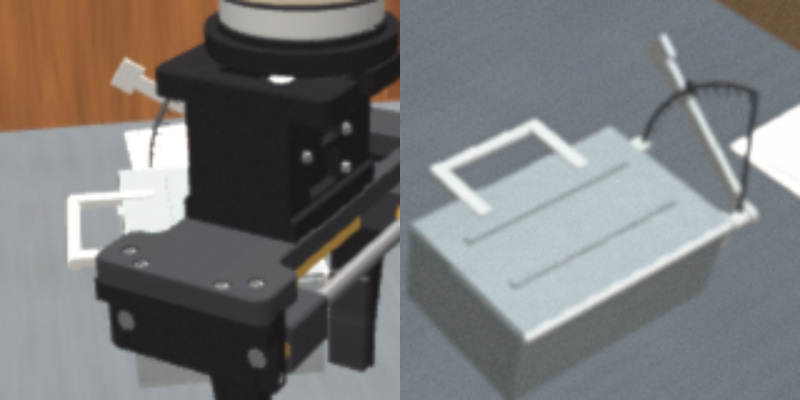

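Right pane: index tip at (663,45), its pivot at (742,212), the lid is clear of the gripper, and the hinge line runs from (527,335) to (735,215). Fitting these from the scene camera.

```bash
python3 - <<'E'
from h import *
z=np.load("/tmp/scene2.npz");im,d,P=z["im"].astype(int),z["d"],z["P"]
G=im.sum(-1)
L=(P[...,2]>.084)&(P[...,2]<.093)&(P[...,1]>.12)&(P[...,1]<.385)&(P[...,0]>.485)&(P[...,0]<.72)&(d>0)
R=cv2.minAreaRect(P[L][:,:2].astype(np.float32)*1000);print("lid",R,cv2.boxPoints(R))
H=(P[...,2]>.075)&(P[...,2]<.11)&(P[...,1]>.12)&(P[...,1]<.45)&(P[...,0]>.40)&(P[...,0]<.447)&(d>0)
q=P[H];f=np.polyfit(q[:,1],q[:,0],1);print("bar",len(q),q.mean(0),f,np.degrees(np.arctan(f[0])),q[:,1].min(),q[:,1].max(),q.max(0)[2])
# index strip: along image line
v,u=np.mgrid[:480,:640];a=np.array([435.5,108.]);b=np.array([466.,173.]);t=((u-a[0])*(b-a)[0]+(v-a[1])*(b-a)[1])/((b-a)@(b-a));n=np.abs((u-a[0])*(b-a)[1]-(v-a[1])*(b-a)[0])/np.linalg.norm(b-a)
I=(n<3)&(t>0.05)&(t<.93)&(d>0)&(P[...,1]>.36)&(P[...,1]<.45)&(P[...,2]>.09)
q=P[I];mu=np.median(q,0);
for _ in range(3):
    uu,s,vv=np.linalg.svd(q-q.mean(0),full_matrices=False);e=q-q.mean(0);r=np.linalg.norm(e-np.outer(e@vv[0],vv[0]),axis=1);q=q[r<max(.006,1.5*np.median(r))]
D=vv[0]*np.sign(vv[0][0]);print("idx",I.sum(),len(q),q.mean(0),D,"ang",np.arctan2(-D[2],np.hypot(D[0],D[1])),np.degrees(np.arctan2(D[1],D[0])),q[:,2].max(),q[:,2].min())
for uv in [(435,109),(440,117),(446,130),(452,143),(458,156),(463,167)]:print(uv,P[uv[1],uv[0]].round(4))
E
```

```text
lid ((561.4071044921875, 270.02752685546875), (236.602294921875, 157.89486694335938), 87.47125244140625) [[477.31705 155.3248 ]
 [635.0581  148.35837]
 [645.4972  384.73026]
 [487.7561  391.6967 ]]
bar 215 [0.44251165 0.26443892 0.09049199] [0.0261815  0.43558824] 1.4997467147531829 0.21091154754597502 0.33233549852076366 0.09522509284874392
idx 296 231 [0.57448238 0.40245079 0.13144216] [ 0.82813192 -0.03522766 -0.55942518] ang 0.5936921518633482 -2.4358198766444588 0.1764565036404615 0.09530756582393263
(435, 109) [0.5099 0.4043 0.1793]
(440, 117) [3.900e-01 6.104e-01 5.000e-04]
(446, 130) [0.5502 0.4059 0.1489]
(452, 143) [0.5757 0.4034 0.1316]
(458, 156) [0.6005 0.402  0.1133]
(463, 167) [0.6225 0.3987 0.0997]
```

Emit:
drive_tool(commands=[{"x": 0.0,"y": 0.0,"z": -0.4,"ax": 0.0,"ay": 0.0,"az": 0.0,"grip": 1.0},{"x": 0.0,"y": 0.0,"z": -0.65,"ax": 0.0,"ay": 0.0,"az": 0.0,"grip": 1.0},{"x": 0.0,"y": 0.0,"z": -0.85,"ax": 0.0,"ay": 0.0,"az": 0.0,"grip": 1.0},{"x": 0.0,"y": 0.0,"z": -0.85,"ax": 0.0,"ay": 0.0,"az": 0.0,"grip": 1.0}])

```text
t: 1.68
tcp_pos: [0.5279, -0.2218, 0.1084]
orientation: [-3.14, -0.009, 2.435]
force: [-0.8, 0.1, -1.6]
width: 0.0868
finger_force: 0.0
```

Emit:
drive_tool(commands=[{"x": -0.01,"y": 0.0,"z": -0.3,"ax": 0.0,"ay": 0.0,"az": 0.0,"grip": 1.0},{"x": -0.01,"y": 0.0,"z": -0.6,"ax": 0.0,"ay": 0.0,"az": 0.0,"grip": 1.0},{"x": -0.01,"y": 0.0,"z": -0.8,"ax": 0.0,"ay": 0.0,"az": 0.0,"grip": 1.0},{"x": -0.01,"y": 0.0,"z": -0.8,"ax": 0.0,"ay": 0.0,"az": 0.0,"grip": 1.0},{"x": -0.01,"y": 0.0,"z": -0.8,"ax": 0.0,"ay": 0.0,"az": 0.0,"grip": 1.0}])

```text
t: 2.1
tcp_pos: [0.5299, -0.2242, 0.0339]
orientation: [-3.141, -0.001, 2.435]
force: [-0.5, -0.5, -0.4]
width: 0.0872
finger_force: 0.0
```

Emit:
drive_tool(commands=[{"x": 0.0,"y": 0.0,"z": 0.0,"ax": 0.0,"ay": 0.0,"az": 0.0,"grip": 0.5},{"x": 0.0,"y": 0.0,"z": 0.0,"ax": 0.0,"ay": 0.0,"az": 0.0,"grip": 0.5},{"x": 0.0,"y": 0.0,"z": 0.0,"ax": 0.0,"ay": 0.0,"az": 0.0,"grip": 0.5},{"x": 0.0,"y": 0.0,"z": 0.0,"ax": 0.0,"ay": 0.0,"az": 0.0,"grip": 0.5},{"x": 0.0,"y": 0.0,"z": 0.0,"ax": 0.0,"ay": 0.0,"az": 0.0,"grip": 0.5}], newtons=12)

```text
t: 2.52
tcp_pos: [0.5306, -0.2254, 0.0347]
orientation: [3.141, 0.002, 2.435]
force: [0.6, 0.8, 1.0]
width: 0.0617
finger_force: 0.0
```

Still closing; continue, then turn by −88° (−1.96 in units of 45°).

Emit:
drive_tool(commands=[{"x": 0.0,"y": 0.0,"z": 0.0,"ax": 0.0,"ay": 0.0,"az": 0.0,"grip": 0.5},{"x": 0.0,"y": 0.0,"z": 0.0,"ax": 0.0,"ay": 0.0,"az": 0.0,"grip": 0.5},{"x": 0.0,"y": 0.0,"z": 0.0,"ax": 0.0,"ay": 0.0,"az": 0.0,"grip": 0.5},{"x": 0.0,"y": 0.0,"z": 0.0,"ax": 0.0,"ay": 0.0,"az": 0.0,"grip": 0.5}], newtons=15)

```text
t: 2.85
tcp_pos: [0.5302, -0.2254, 0.0343]
orientation: [-3.141, 0.001, 2.435]
force: [-1.8, -0.1, 5.2]
width: 0.0554
finger_force: 15.0
```

Emit:
drive_tool(commands=[{"x": 0.0,"y": 0.0,"z": 0.0,"ax": 0.0,"ay": 0.0,"az": -0.1,"grip": 0.5},{"x": 0.0,"y": 0.0,"z": 0.0,"ax": 0.0,"ay": 0.0,"az": -0.2,"grip": 0.5},{"x": 0.0,"y": 0.0,"z": 0.0,"ax": 0.0,"ay": 0.0,"az": -0.3,"grip": 0.5},{"x": 0.0,"y": 0.0,"z": 0.0,"ax": 0.0,"ay": 0.0,"az": -0.4,"grip": 0.5},{"x": 0.0,"y": 0.0,"z": 0.0,"ax": 0.0,"ay": 0.0,"az": -0.5,"grip": 0.5}])

```text
t: 3.27
tcp_pos: [0.5307, -0.2255, 0.0343]
orientation: [3.141, 0.001, 2.038]
force: [0.8, -0.9, 4.1]
width: 0.0556
finger_force: 15.0
```

Emit:
drive_tool(commands=[{"x": 0.0,"y": 0.0,"z": 0.0,"ax": 0.0,"ay": 0.0,"az": -0.1,"grip": 0.5},{"x": 0.0,"y": 0.0,"z": 0.0,"ax": 0.0,"ay": 0.0,"az": -0.2,"grip": 0.5},{"x": 0.0,"y": 0.0,"z": 0.0,"ax": 0.0,"ay": 0.0,"az": -0.3,"grip": 0.5},{"x": 0.0,"y": 0.0,"z": 0.0,"ax": 0.0,"ay": 0.0,"az": -0.4,"grip": 0.5},{"x": 0.0,"y": 0.0,"z": 0.0,"ax": 0.0,"ay": 0.0,"az": -0.5,"grip": 0.5}])

```text
t: 3.68
tcp_pos: [0.5306, -0.2255, 0.0343]
orientation: [3.141, 0.001, 1.646]
force: [-1.1, -1.7, 4.9]
width: 0.0553
finger_force: 15.0
```

Emit:
drive_tool(commands=[{"x": 0.0,"y": 0.0,"z": 0.0,"ax": 0.0,"ay": 0.0,"az": -0.1,"grip": 0.5},{"x": 0.0,"y": 0.0,"z": 0.0,"ax": 0.0,"ay": 0.0,"az": -0.2,"grip": 0.5},{"x": 0.0,"y": 0.0,"z": 0.0,"ax": 0.0,"ay": 0.0,"az": -0.3,"grip": 0.5},{"x": 0.0,"y": 0.0,"z": 0.0,"ax": 0.0,"ay": 0.0,"az": -0.4,"grip": 0.5},{"x": 0.0,"y": 0.0,"z": 0.0,"ax": 0.0,"ay": 0.0,"az": -0.5,"grip": 0.5}])

```text
t: 4.1
tcp_pos: [0.5305, -0.2255, 0.0343]
orientation: [3.14, 0.0, 1.253]
force: [-0.7, -1.0, 4.6]
width: 0.0555
finger_force: 15.0
```

Emit:
drive_tool(commands=[{"x": 0.0,"y": 0.0,"z": 0.0,"ax": 0.0,"ay": 0.0,"az": -0.12,"grip": 0.5},{"x": 0.0,"y": 0.0,"z": 0.0,"ax": 0.0,"ay": 0.0,"az": -0.24,"grip": 0.5},{"x": 0.0,"y": 0.0,"z": 0.0,"ax": 0.0,"ay": 0.0,"az": -0.36,"grip": 0.5},{"x": 0.0,"y": 0.0,"z": 0.0,"ax": 0.0,"ay": 0.0,"az": -0.46,"grip": 0.5},{"x": 0.0,"y": 0.0,"z": 0.0,"ax": 0.0,"ay": 0.0,"az": -0.46,"grip": 0.5}])

```text
t: 4.52
tcp_pos: [0.5305, -0.2253, 0.0342]
orientation: [3.141, -0.0, 0.892]
force: [-0.8, -0.3, 4.6]
width: 0.0554
finger_force: 15.0
```

Emit:
drive_tool(commands=[{"x": 0.0,"y": 0.0,"z": 0.0,"ax": 0.0,"ay": 0.0,"az": 0.0,"grip": 0.85},{"x": 0.0,"y": 0.0,"z": 0.0,"ax": 0.0,"ay": 0.0,"az": 0.0,"grip": 0.95},{"x": 0.0,"y": 0.0,"z": 0.0,"ax": 0.0,"ay": 0.0,"az": 0.0,"grip": 1.0},{"x": 0.0,"y": 0.0,"z": 0.0,"ax": 0.0,"ay": 0.0,"az": 0.0,"grip": 1.0},{"x": 0.0,"y": 0.0,"z": 0.0,"ax": 0.0,"ay": 0.0,"az": 0.0,"grip": 1.0}])

```text
t: 4.93
tcp_pos: [0.5297, -0.2248, 0.0332]
orientation: [-3.141, 0.0, 0.896]
force: [-0.5, 0.1, 0.1]
width: 0.0806
finger_force: 0.0
```

Emit:
drive_tool(commands=[{"x": 0.0,"y": 0.0,"z": 0.15,"ax": 0.0,"ay": 0.0,"az": 0.0,"grip": 1.0},{"x": 0.0,"y": 0.0,"z": 0.4,"ax": 0.0,"ay": 0.0,"az": 0.0,"grip": 1.0},{"x": 0.0,"y": 0.0,"z": 0.7,"ax": 0.0,"ay": 0.0,"az": 0.0,"grip": 1.0},{"x": 0.0,"y": 0.0,"z": 1.0,"ax": 0.0,"ay": 0.0,"az": 0.0,"grip": 1.0}])

```text
t: 5.27
tcp_pos: [0.5292, -0.2245, 0.1338]
orientation: [-3.139, 0.0, 0.896]
force: [0.7, -0.0, -0.5]
width: 0.0867
finger_force: 0.0
```

Emit:
drive_tool(commands=[{"x": 0.0,"y": 0.2,"z": 0.3,"ax": 0.0,"ay": 0.0,"az": 0.0,"grip": 1.0},{"x": 0.0,"y": 0.5,"z": 0.7,"ax": 0.0,"ay": 0.0,"az": 0.0,"grip": 1.0},{"x": 0.0,"y": 0.9,"z": 0.9,"ax": 0.0,"ay": 0.0,"az": 0.0,"grip": 1.0},{"x": 0.0,"y": 1.0,"z": 0.9,"ax": 0.0,"ay": 0.0,"az": 0.0,"grip": 1.0},{"x": 0.0,"y": 1.0,"z": 0.9,"ax": 0.0,"ay": 0.0,"az": 0.0,"grip": 1.0}])

```text
t: 5.68
tcp_pos: [0.5315, -0.122, 0.2268]
orientation: [3.137, -0.003, 0.899]
force: [0.3, 0.4, 0.2]
width: 0.0874
finger_force: 0.0
```

```bash
cat > jar.py <<'E'
from h import *
T=[]
for n in("scene","side"):
    im,d,P=cloud(n);im=im.astype(int)
    p=(P[...,2]>.006)&(P[...,2]<.013)&(P[...,1]>-.35)&(P[...,1]<-.05)&(P[...,0]>.4)&(P[...,0]<.65)&(d>0)
    print(n,"plate",cv2.minAreaRect(P[p][:,:2].astype(np.float32)*1000))
    # rib pixels, intersect rays with z=.094 plane
    cap=(np.hypot(P[...,0]-.53,P[...,1]+.225)<.04)&(P[...,2]>.084)
    cm=camera_model(n);v,u=np.nonzero(cap&(im.min(-1)>170))
    o=np.linalg.inv(cm["view"])[:3,3];w=world(n,u,v,np.ones(len(u)),cm)-o;g=o+w*((.094-o[2])/w[:,2])[:,None]
    R=cv2.minAreaRect(g[:,:2].astype(np.float32)*1000);U=np.linalg.svd(g-g.mean(0))[2][0]
    # dark cap top ellipse -> circle on z=.090
    v,u=np.nonzero(cap);w=world(n,u,v,np.ones(len(u)),cm)-o;q=o+w*((.090-o[2])/w[:,2])[:,None]
    dk=(cap&(im.sum(-1)<200))[v,u];c,r=cv2.minEnclosingCircle(q[dk][:,:2].astype(np.float32)*1000)
    m=g.mean(0)[:2]-np.array(c)/1000
    print("rib",len(g),g.mean(0),R,"svd",np.degrees(np.arctan2(U[1],U[0])),"cdir",np.degrees(np.arctan2(m[1],m[0])),"cap",c,r)
    T.append(cv2.resize((im[240:340,150:290] if n=="scene" else im[290:440,270:390])[...].astype(np.uint8),(400,400)))
save("jar2.png",np.hstack(T))
E
python3 jar.py
```

```text
scene plate ((548.3094482421875, -173.41265869140625), (199.81431579589844, 91.94621276855469), 70.35641479492188)
rib 63 [ 0.53631207 -0.21109076  0.094     ] ((536.3055419921875, -210.86154174804688), (23.733369827270508, 9.036486625671387), 73.25211334228516) svd 71.78676086984717 cdir 67.23221470419324 cap (530.9083862304688, -223.9658660888672) 23.91609001159668
side plate ((547.9927368164062, -174.23236083984375), (200.9452362060547, 90.20771026611328), 70.10009765625)
rib 96 [ 0.53270014 -0.21636419  0.094     ] ((529.0088500976562, -230.04098510742188), (45.42441177368164, 47.65625), 24.981271743774414) svd 61.02185982636909 cdir -115.73198744465797 cap (539.262939453125, -202.74716186523438) 11.993453979492188
```

View pics/jar2.png

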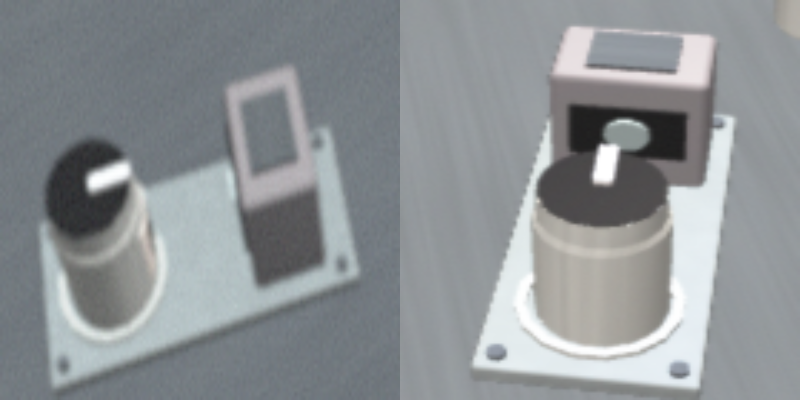

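The scene pane (left) has the rib pointing at the block, from (88,183) to (130,170); the side pane has it running from (603,183) to (608,147) towards the window. I want a finer angle, so I'll try precise fits and see whether the wrist camera catches it.

```bash
cat > rib.py <<'E'
from h import *
def rib(n,c0=(.5305,-.2253),th=120):
    cm=camera_model(n);im,_=grab_frame(n);o=np.linalg.inv(cm["view"])[:3,3]
    # rectified top view at z=.094, 0.25mm/px, 80mm square
    s=np.arange(-.04,.04,.00025);X,Y=np.meshgrid(c0[0]+s,c0[1]+s);W=np.stack([X,Y,np.full_like(X,.094),np.ones_like(X)],-1)@np.array(cm["view"]).T
    K=np.array(cm["mtx"]);mu=(K[0,0]*W[...,0]/-W[...,2]+K[0,2]).astype(np.float32);mv=(K[1,1]*W[...,1]/W[...,2]+K[1,2]).astype(np.float32)
    t=cv2.remap(im,mu,mv,cv2.INTER_CUBIC);return t,X,Y
if __name__=="__main__":
    s=monitor.state();print(s["tcp_pos"])
    out=[]
    for n in("scene","side","wrist"):
        t,X,Y=rib(n);print(n,"px of jar",pix(n,(.5305,-.2253,.094)))
        out.append(cv2.flip(cv2.resize(t,(266,266)),0))
        m=(t.min(-1)>150).astype(np.uint8);k,lab,st,ce=cv2.connectedComponentsWithStats(m)
        for i in range(1,k):
            if st[i,4]>300:
                q=np.stack([X[lab==i],Y[lab==i]],-1);R=cv2.fitLine(q.astype(np.float32)*1000,cv2.DIST_L2,0,.01,.01).ravel()
                print(n,st[i,4],q.mean(0),np.degrees(np.arctan2(R[1],R[0])),cv2.minAreaRect(q.astype(np.float32)*1000))
    save("rect.png",np.hstack(out))
E
python3 rib.py
```

```text
[ 0.53009178 -0.12455937  0.22379851]
scene px of jar (np.float64(178.6386652051912), np.float64(285.46641848125057))
scene 4713 [ 0.55647051 -0.25788705] -9.995521 ((552.7659301757812, -258.7433166503906), (12.49493408203125, 35.32843017578125), 88.36348724365234)
scene 12882 [ 0.55404134 -0.2060532 ] 22.028742 ((549.25, -213.17498779296875), (55.24998474121094, 42.0), 90.0)
side px of jar (np.float64(329.98906865612895), np.float64(358.4820610395634))
side 29512 [ 0.52750973 -0.24472284] -19.031979 ((530.375, -225.42498779296875), (79.74998474121094, 79.75), -0.0)
side 3862 [ 0.53518358 -0.21178647] 71.00463 ((535.175048828125, -211.5750274658203), (29.884471893310547, 9.02774429321289), 70.55996704101562)
side 320 [ 0.5532875  -0.18770469] -44.59996 ((553.365966796875, -187.36358642578125), (4.147976875305176, 9.010128021240234), 43.83086395263672)
wrist px of jar (np.float64(391.17888503114955), np.float64(307.5333642532902))
wrist 20426 [ 0.5403568  -0.19841055] -4.7249117 ((535.125, -204.1750030517578), (37.25, 70.25), 90.0)
```

View pics/rect.png

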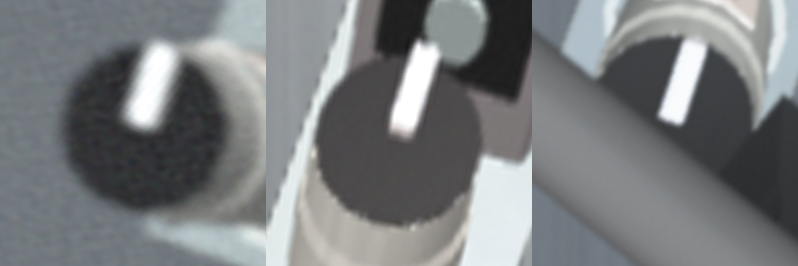

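The rectified top views (north = +y) show the rib pointing to about 72-76°: scene (140,128)→(162,42), side (400,132)→(428,42), wrist (673,122)→(693,42). Fitting it with a tighter mask.

```bash
python3 - <<'E'
from rib import *
for n in("scene","side","wrist"):
    t,X,Y=rib(n);g=t.min(-1)
    # local box around the rib
    U=np.array([np.cos(np.radians(73)),np.sin(np.radians(73))])
    c={"scene":(.5305-.04+.08*151/266,-.2253+.04-.08*87/266),"side":(.5305-.04+.08*(414-266)/266,-.2253+.04-.08*90/266),"wrist":(.5305-.04+.08*(683-532)/266,-.2253+.04-.08*82/266)}[n]
    a=(X-c[0])*U[0]+(Y-c[1])*U[1];b=-(X-c[0])*U[1]+(Y-c[1])*U[0]
    for A in((-.008,.006),):
      for th in(130,170,200):
        m=(a>A[0])&(a<A[1])&(abs(b)<.006)&(g>th)
        # centre & edges per along-slice
        E=[]
        for k in np.arange(A[0],A[1],.001):
            s=m&(a>=k)&(a<k+.001)
            if s.sum()>20: E.append((k+.0005,b[s].min(),b[s].max(),b[s].mean()))
        E=np.array(E);print(n,th,[round(73+np.degrees(np.arctan(np.polyfit(E[:,0],E[:,i],1)[0])),1) for i in(1,2,3)],np.mean(E[:,2]-E[:,1])*1e3, "mid",c)
    # cap circle: dark ellipse center
    D=((g<90)&(np.hypot(X-.5305,Y+.2253)<.034)).astype(np.uint8)
    if n!="wrist":
        cs=max(cv2.findContours(D,0,1)[0],key=cv2.contourArea);h=cv2.convexHull(cs);e=cv2.fitEllipse(h);print("cap",X[0,0]+e[0][0]*.00025,Y[0,0]+e[0][1]*.00025,np.array(e[1])*.25,e[2])
    # block front edge orientation handled by plate 70.2
E
```

```text
scene 130 [np.float64(71.7), np.float64(72.8), np.float64(72.2)] 11.413108820717083 mid (0.5359135338345865, -0.21146541353383458)
scene 170 [np.float64(71.9), np.float64(72.1), np.float64(72.1)] 9.510833493702078 mid (0.5359135338345865, -0.21146541353383458)
scene 200 [np.float64(71.8), np.float64(72.4), np.float64(72.1)] 8.000890711770897 mid (0.5359135338345865, -0.21146541353383458)
cap 0.5339221115112305 -0.2246799705505371 [49.55600739 52.03769302] 45.40248107910156
side 130 [np.float64(72.3), np.float64(71.7), np.float64(71.9)] 9.044537063064155 mid (0.5350112781954888, -0.21236766917293232)
side 170 [np.float64(72.0), np.float64(71.7), np.float64(71.9)] 8.18775766777546 mid (0.5350112781954888, -0.21236766917293232)
side 200 [np.float64(72.1), np.float64(71.8), np.float64(71.9)] 7.532637039013732 mid (0.5350112781954888, -0.21236766917293232)
cap 0.5336242256164551 -0.22196222000122068 [53.49299622 63.93230057] 155.03228759765625
wrist 130 [np.float64(72.1), np.float64(71.7), np.float64(71.9)] 8.167852595640586 mid (0.5359135338345865, -0.20996165413533835)
wrist 170 [np.float64(72.0), np.float64(71.6), np.float64(71.8)] 7.427347613667887 mid (0.5359135338345865, -0.20996165413533835)
wrist 200 [np.float64(71.8), np.float64(71.8), np.float64(71.8)] 6.835313544176339 mid (0.5359135338345865, -0.20996165413533835)
```

The rib is at 72.0° in all three cameras and the reader at 70.2°, so it is 1.8° off. The grasp was clean, so I'll go back and turn it by −1.8°.

Emit:
drive_tool(commands=[{"x": 0.0,"y": -0.4,"z": 0.0,"ax": 0.0,"ay": 0.0,"az": 0.0,"grip": 1.0},{"x": 0.0,"y": -0.8,"z": -0.2,"ax": 0.0,"ay": 0.0,"az": 0.0,"grip": 1.0},{"x": 0.0,"y": -1.0,"z": -0.5,"ax": 0.0,"ay": 0.0,"az": 0.0,"grip": 1.0},{"x": 0.0,"y": -1.0,"z": -0.7,"ax": 0.0,"ay": 0.0,"az": 0.0,"grip": 1.0},{"x": 0.0,"y": -1.0,"z": -0.7,"ax": 0.0,"ay": 0.0,"az": 0.0,"grip": 1.0}])

```text
t: 6.5
tcp_pos: [0.5262, -0.2251, 0.1476]
orientation: [-3.132, 0.001, 0.892]
force: [-0.0, 0.6, -1.5]
width: 0.0868
finger_force: 0.0
```

Emit:
drive_tool(commands=[{"x": 0.0,"y": 0.0,"z": -0.3,"ax": 0.0,"ay": 0.0,"az": 0.0,"grip": 1.0},{"x": 0.0,"y": 0.0,"z": -0.6,"ax": 0.0,"ay": 0.0,"az": 0.0,"grip": 1.0},{"x": 0.0,"y": 0.0,"z": -0.9,"ax": 0.0,"ay": 0.0,"az": 0.0,"grip": 1.0},{"x": 0.0,"y": 0.0,"z": -1.0,"ax": 0.0,"ay": 0.0,"az": 0.0,"grip": 1.0},{"x": 0.0,"y": 0.0,"z": -1.0,"ax": 0.0,"ay": 0.0,"az": 0.0,"grip": 1.0}])

```text
t: 6.92
tcp_pos: [0.528, -0.2235, 0.0512]
orientation: [-3.136, 0.001, 0.896]
force: [0.3, 0.4, -0.3]
width: 0.0868
finger_force: 0.0
```

Emit:
drive_tool(commands=[{"x": 0.0,"y": 0.0,"z": -0.2,"ax": 0.0,"ay": 0.0,"az": 0.0,"grip": 0.5},{"x": 0.0,"y": 0.0,"z": -0.2,"ax": 0.0,"ay": 0.0,"az": 0.0,"grip": 0.5},{"x": 0.0,"y": 0.0,"z": -0.2,"ax": 0.0,"ay": 0.0,"az": 0.0,"grip": 0.5},{"x": 0.0,"y": 0.0,"z": -0.2,"ax": 0.0,"ay": 0.0,"az": 0.0,"grip": 0.5},{"x": 0.0,"y": 0.0,"z": -0.2,"ax": 0.0,"ay": 0.0,"az": 0.0,"grip": 0.5}])

```text
t: 7.33
tcp_pos: [0.5313, -0.2257, 0.0358]
orientation: [3.139, -0.0, 0.896]
force: [-1.2, -0.1, -0.8]
width: 0.0615
finger_force: 0.0
```

Emit:
drive_tool(commands=[{"x": 0.0,"y": 0.0,"z": 0.0,"ax": 0.0,"ay": 0.0,"az": 0.0,"grip": 0.5},{"x": 0.0,"y": 0.0,"z": 0.0,"ax": 0.0,"ay": 0.0,"az": 0.0,"grip": 0.5},{"x": 0.0,"y": 0.0,"z": 0.0,"ax": 0.0,"ay": 0.0,"az": 0.0,"grip": 0.5},{"x": 0.0,"y": 0.0,"z": 0.0,"ax": 0.0,"ay": 0.0,"az": -0.04,"grip": 0.5},{"x": 0.0,"y": 0.0,"z": 0.0,"ax": 0.0,"ay": 0.0,"az": -0.04,"grip": 0.5}])

```text
t: 7.75
tcp_pos: [0.5311, -0.2256, 0.0354]
orientation: [3.139, -0.0, 0.862]
force: [-0.3, 0.6, 6.5]
width: 0.0556
finger_force: 15.0
```

The jar is gripped and turned; release, rise and head for the lid handle.

Emit:
drive_tool(commands=[{"x": 0.0,"y": 0.0,"z": 0.0,"ax": 0.0,"ay": 0.0,"az": 0.0,"grip": 0.85},{"x": 0.0,"y": 0.0,"z": 0.0,"ax": 0.0,"ay": 0.0,"az": 0.0,"grip": 0.95},{"x": 0.0,"y": 0.0,"z": 0.0,"ax": 0.0,"ay": 0.0,"az": 0.0,"grip": 1.0},{"x": 0.0,"y": 0.0,"z": 0.0,"ax": 0.0,"ay": 0.0,"az": 0.0,"grip": 1.0},{"x": 0.0,"y": 0.0,"z": 0.0,"ax": 0.0,"ay": 0.0,"az": 0.0,"grip": 1.0}])

```text
t: 8.17
tcp_pos: [0.5297, -0.2249, 0.0334]
orientation: [-3.141, 0.0, 0.864]
force: [0.2, 0.4, 0.7]
width: 0.0808
finger_force: 0.0
```

Emit:
drive_tool(commands=[{"x": 0.0,"y": 0.0,"z": 0.15,"ax": 0.0,"ay": 0.0,"az": 0.0,"grip": 1.0},{"x": 0.0,"y": 0.0,"z": 0.4,"ax": 0.0,"ay": 0.0,"az": 0.0,"grip": 1.0},{"x": 0.0,"y": 0.0,"z": 0.7,"ax": 0.0,"ay": 0.0,"az": 0.0,"grip": 1.0},{"x": 0.0,"y": 0.0,"z": 1.0,"ax": 0.0,"ay": 0.0,"az": 0.0,"grip": 1.0}])

```text
t: 8.5
tcp_pos: [0.5292, -0.2245, 0.1338]
orientation: [-3.139, 0.0, 0.864]
force: [0.0, -0.5, -0.1]
width: 0.0869
finger_force: 0.0
```

Emit:
drive_tool(commands=[{"x": 0.0,"y": 0.2,"z": 0.3,"ax": 0.0,"ay": 0.0,"az": 0.0,"grip": 1.0},{"x": 0.0,"y": 0.5,"z": 0.6,"ax": 0.0,"ay": 0.0,"az": 0.0,"grip": 1.0},{"x": 0.0,"y": 0.9,"z": 0.8,"ax": 0.0,"ay": 0.0,"az": 0.0,"grip": 1.0},{"x": 0.0,"y": 1.0,"z": 0.8,"ax": 0.0,"ay": 0.0,"az": 0.0,"grip": 1.0},{"x": 0.0,"y": 1.0,"z": 0.8,"ax": 0.0,"ay": 0.0,"az": 0.0,"grip": 1.0}])

```text
t: 8.92
tcp_pos: [0.531, -0.1225, 0.2155]
orientation: [3.139, -0.002, 0.867]
force: [0.0, -0.3, 0.7]
width: 0.0867
finger_force: 0.0
```

```bash
python3 - <<'E'
from rib import *
print(monitor.state()["tcp_pos"])
for n in("scene","side"):
    t,X,Y=rib(n);g=t.min(-1)
    U=np.array([np.cos(np.radians(71)),np.sin(np.radians(71))]);c=(.5354,-.2118)
    a=(X-c[0])*U[0]+(Y-c[1])*U[1];b=-(X-c[0])*U[1]+(Y-c[1])*U[0]
    for th in(150,180):
        E=[]
        for k in np.arange(-.008,.006,.001):
            s=(abs(b)<.006)&(g>th)&(a>=k)&(a<k+.001)
            if s.sum()>20:E.append((k,b[s].mean()))
        E=np.array(E);print(n,th,71+np.degrees(np.arctan(np.polyfit(E[:,0],E[:,1],1)[0])))
E
```

```text
[ 0.53100312 -0.12253227  0.21553341]
scene 150 70.33222530280021
scene 180 70.15910561381408
side 150 69.33240148359774
side 180 69.46172666001532
```

Rib now at about 70°, square to the reader. On to the lid handle.

Emit:
drive_tool(commands=[{"x": -0.1,"y": 0.35,"z": 0.0,"ax": 0.0,"ay": 0.0,"az": 0.1,"grip": 0.43},{"x": -0.2,"y": 0.7,"z": 0.0,"ax": 0.0,"ay": 0.0,"az": 0.2,"grip": 0.43},{"x": -0.3,"y": 1.0,"z": 0.0,"ax": 0.0,"ay": 0.0,"az": 0.3,"grip": 0.43}])

```text
t: 9.27
tcp_pos: [0.4986, -0.0251, 0.2114]
orientation: [-3.138, 0.001, 1.101]
force: [0.4, 0.3, -0.1]
width: 0.0739
finger_force: 0.0
```

Emit:
drive_tool(commands=[{"x": -0.1,"y": 0.35,"z": 0.0,"ax": 0.0,"ay": 0.0,"az": 0.1,"grip": 0.43},{"x": -0.2,"y": 0.7,"z": 0.0,"ax": 0.0,"ay": 0.0,"az": 0.2,"grip": 0.43},{"x": -0.3,"y": 1.0,"z": 0.0,"ax": 0.0,"ay": 0.0,"az": 0.3,"grip": 0.43}])

```text
t: 9.52
tcp_pos: [0.4688, 0.0754, 0.2118]
orientation: [-3.139, 0.001, 1.337]
force: [0.3, 0.6, -0.1]
width: 0.0547
finger_force: 0.0
```

Emit:
drive_tool(commands=[{"x": -0.1,"y": 0.35,"z": 0.0,"ax": 0.0,"ay": 0.0,"az": 0.1,"grip": 0.43},{"x": -0.2,"y": 0.7,"z": 0.0,"ax": 0.0,"ay": 0.0,"az": 0.2,"grip": 0.43},{"x": -0.27,"y": 1.0,"z": 0.0,"ax": 0.0,"ay": 0.0,"az": 0.25,"grip": 0.43},{"x": -0.27,"y": 1.0,"z": 0.0,"ax": 0.0,"ay": 0.0,"az": 0.25,"grip": 0.43}])

```text
t: 9.85
tcp_pos: [0.4413, 0.178, 0.2119]
orientation: [-3.138, -0.001, 1.536]
force: [-0.6, -0.4, 0.4]
width: 0.0384
finger_force: 0.0
```

```bash
python3 - <<'E'
from h import *
s=monitor.state();print(s["tcp_pos"],s["orientation"],s["qpos"],s["width"])
im,d,P=cloud("wrist")
H=(P[...,2]>.075)&(P[...,2]<.11)&(P[...,1]>.12)&(P[...,1]<.45)&(P[...,0]>.40)&(P[...,0]<.455)&(d>0)
q=P[H];print("bar",len(q),q.mean(0),q.min(0),q.max(0))
im,d,P=cloud("side")
H=(P[...,2]>.08)&(P[...,2]<.11)&(P[...,1]>.12)&(P[...,1]<.45)&(P[...,0]>.40)&(P[...,0]<.455)&(d>0)
q=P[H];
# bar edges by y bins (world x range) 
for y in np.arange(.215,.335,.02):
    b=q[abs(q[:,1]-y)<.006]; 
    if len(b)>3: print(y,b[:,0].min(),b[:,0].max(),b[:,2].max(),b[b[:,2].argmax(),0])
print(q[:,1].min(),q[:,1].max())
E
```

```text
[0.44129229 0.17800248 0.21190216] [-3.13830828e+00 -9.71202537e-04  1.53649937e+00] [ 2.16092252e-01 -1.51048704e-01  1.88290114e+00  1.77688234e-03
  1.41268178e+00  2.50105255e-01] 0.03843419371511233
bar 3096 [0.44294518 0.27709341 0.09179299] [0.43391589 0.21299485 0.08499092] [0.45480297 0.33527786 0.09600606]
0.215 0.434088907040753 0.45464844883765687 0.09541123629420167 0.44099394490134963
0.235 0.43539448829976773 0.44558047837865017 0.09407152412627512 0.4417540683209942
0.255 0.43653002226030096 0.44670674864888743 0.09423139089310834 0.4430173316510369
0.27499999999999997 0.43771866967282236 0.44590258892710355 0.09576607902073653 0.44199114621817276
0.29499999999999993 0.4384341616234935 0.44709979814266404 0.0944469088663843 0.4433343984273186
0.31499999999999995 0.43737376805090383 0.45292329526494596 0.09409269417716087 0.45292329526494596
0.33499999999999996 0.43788388448914634 0.45361955745547045 0.09313866300535284 0.440468582591953
0.2075813427523262 0.3360941932250444
```

Emit:
drive_tool(commands=[{"x": 0.01,"y": 0.35,"z": 0.0,"ax": 0.0,"ay": 0.0,"az": 0.0,"grip": 0.43},{"x": 0.01,"y": 0.7,"z": 0.0,"ax": 0.0,"ay": 0.0,"az": 0.0,"grip": 0.43},{"x": 0.01,"y": 0.94,"z": -0.2,"ax": 0.0,"ay": 0.0,"az": 0.0,"grip": 0.43},{"x": 0.01,"y": 0.94,"z": -0.5,"ax": 0.0,"ay": 0.0,"az": 0.0,"grip": 0.43},{"x": 0.01,"y": 0.94,"z": -0.65,"ax": 0.0,"ay": 0.0,"az": 0.0,"grip": 0.43}])

```text
t: 10.37
tcp_pos: [0.4434, 0.2675, 0.1448]
orientation: [-3.138, 0.003, 1.531]
force: [-0.5, -0.1, -1.6]
width: 0.0375
finger_force: 0.0
```

Emit:
drive_tool(commands=[{"x": 0.0,"y": 0.0,"z": -0.1,"ax": 0.0,"ay": 0.0,"az": 0.0,"grip": 0.43},{"x": 0.0,"y": 0.0,"z": -0.1,"ax": 0.0,"ay": 0.0,"az": 0.0,"grip": 0.43},{"x": 0.0,"y": 0.0,"z": -0.1,"ax": 0.0,"ay": 0.0,"az": 0.0,"grip": 0.43}])

```text
t: 10.62
tcp_pos: [0.4445, 0.2676, 0.1382]
orientation: [-3.141, 0.001, 1.529]
force: [0.6, 1.4, -0.9]
width: 0.0375
finger_force: 0.0
```

Emit:
drive_tool(commands=[{"x": -0.02,"y": 0.03,"z": -0.2,"ax": 0.0,"ay": 0.0,"az": 0.0,"grip": 0.43},{"x": -0.02,"y": 0.03,"z": -0.4,"ax": 0.0,"ay": 0.0,"az": 0.0,"grip": 0.43},{"x": -0.02,"y": 0.03,"z": -0.6,"ax": 0.0,"ay": 0.0,"az": 0.0,"grip": 0.43},{"x": -0.02,"y": 0.03,"z": -0.69,"ax": 0.0,"ay": 0.0,"az": 0.0,"grip": 0.43},{"x": -0.02,"y": 0.03,"z": -0.69,"ax": 0.0,"ay": 0.0,"az": 0.0,"grip": 0.43}])

```text
t: 11.03
tcp_pos: [0.4415, 0.271, 0.0686]
orientation: [-3.14, 0.001, 1.531]
force: [-0.2, 0.4, -0.1]
width: 0.0373
finger_force: 0.0
```

Emit:
drive_tool(commands=[{"x": 0.0,"y": 0.0,"z": 0.0,"ax": 0.0,"ay": 0.0,"az": 0.0,"grip": 0.05},{"x": 0.0,"y": 0.0,"z": 0.0,"ax": 0.0,"ay": 0.0,"az": 0.0,"grip": 0.05},{"x": 0.0,"y": 0.0,"z": 0.0,"ax": 0.0,"ay": 0.0,"az": 0.0,"grip": 0.05},{"x": 0.0,"y": 0.0,"z": 0.0,"ax": 0.0,"ay": 0.0,"az": 0.0,"grip": 0.05},{"x": 0.0,"y": 0.0,"z": 0.0,"ax": 0.0,"ay": 0.0,"az": 0.0,"grip": 0.05}], newtons=20)

```text
t: 11.45
tcp_pos: [0.4426, 0.2723, 0.0706]
orientation: [3.14, -0.001, 1.532]
force: [0.0, 0.8, -0.1]
width: 0.0118
finger_force: 0.0
```

Emit:
drive_tool(commands=[{"x": 0.0,"y": 0.0,"z": 0.0,"ax": 0.0,"ay": 0.0,"az": 0.0,"grip": 0.05},{"x": 0.0,"y": 0.0,"z": 0.0,"ax": 0.0,"ay": 0.0,"az": 0.0,"grip": 0.05}])

```text
t: 11.62
tcp_pos: [0.4421, 0.2721, 0.0699]
orientation: [3.141, -0.0, 1.532]
force: [-0.5, -0.3, 0.7]
width: 0.0057
finger_force: 0.0
```

The fingers closed to 5.7 mm with no force, so the bar isn't between them; look.

```bash
python3 - <<'E'
from h import *
s=monitor.state();print(s["width"],s["finger_force"],s["tcp_pos"],s["force"])
a,d,P=cloud("side");b,_,_=cloud("scene")
save("miss.png",np.hstack([cv2.resize(a[60:260,180:380],(400,400),interpolation=2),cv2.resize(b[40:240,290:490],(400,400),interpolation=2)]))
E
```

```text
0.005743098331075646 0.0 [0.44208924 0.272087   0.0698894 ] [-0.46308809 -0.29420324  0.74518299]
```

View pics/miss.png

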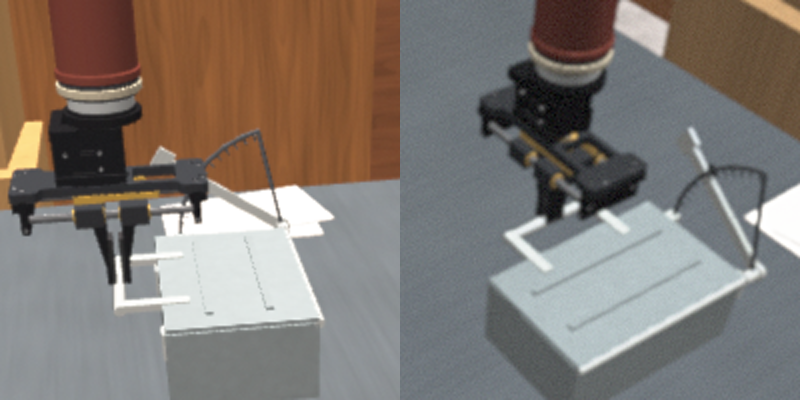

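The fingers appear to straddle the bar around (118,262) left pane, just at tip level. I have no pictures left, so numbers from here; first wait for the fingers to settle.

Emit:
drive_tool(commands=[{"x": 0.0,"y": 0.0,"z": 0.0,"ax": 0.0,"ay": 0.0,"az": 0.0,"grip": 0.05},{"x": 0.0,"y": 0.0,"z": 0.0,"ax": 0.0,"ay": 0.0,"az": 0.0,"grip": 0.05},{"x": 0.0,"y": 0.0,"z": 0.0,"ax": 0.0,"ay": 0.0,"az": 0.0,"grip": 0.05}])

```text
t: 11.97
tcp_pos: [0.4419, 0.272, 0.0696]
orientation: [-3.141, 0.0, 1.532]
force: [0.6, -1.0, -0.2]
width: 0.0041
finger_force: 0.0
```

```bash
python3 - <<'E'
from h import *
s=monitor.state();print(s["width"],s["finger_force"],s["tcp_pos"],s["force"])
for n in("side","scene","wrist"):
    im,d,P=cloud(n);im=im.astype(int)
    box=(P[...,1]>.19)&(P[...,1]<.36)&(P[...,0]>.41)&(P[...,0]<.475)&(d>0)&(P[...,2]>.03)&(P[...,2]<.13)
    br=box&(im.min(-1)>120)&(P[...,0]<.452);dk=box&(im.max(-1)<90)
    print(n,"bar",br.sum(),"dark",dk.sum())
    for y in np.arange(.215,.34,.012):
        q=P[br&(abs(P[...,1]-y)<.006)]
        if len(q)>3:print(round(y,3),np.median(q,0).round(4),q[:,2].max().round(4),q[:,0].min().round(4),q[:,0].max().round(4))
    q=P[dk]
    if len(q):print("dk",q.min(0),q.max(0))
    for z in np.arange(.06,.12,.008):
        r=q[abs(q[:,2]-z)<.004]
        if len(r):print(" z",round(z,3),r[:,0].min().round(4),r[:,0].max().round(4),r[:,1].min().round(4),r[:,1].max().round(4))
E
```

```text
0.004134880112253611 0.0 [0.44192978 0.27198641 0.0695605 ] [ 0.6292207  -0.98571313 -0.17436569]
side bar 151 dark 125
0.215 [0.442  0.2132 0.0913] 0.0948 0.4341 0.4518
0.227 [0.4404 0.2279 0.0926] 0.0943 0.4352 0.4511
0.239 [0.4401 0.2389 0.0924] 0.094 0.4356 0.4458
0.251 [0.4427 0.2515 0.0922] 0.0944 0.4363 0.4464
0.263 [0.4433 0.2627 0.0935] 0.1166 0.437 0.4469
0.275 [0.4419 0.2735 0.0938] 0.1028 0.4404 0.4441
0.287 [0.4426 0.2853 0.0938] 0.1004 0.4409 0.4446
0.299 [0.443  0.2996 0.093 ] 0.0935 0.4413 0.4434
0.311 [0.4437 0.3109 0.0929] 0.0942 0.4415 0.4442
0.323 [0.4425 0.3226 0.0934] 0.0942 0.4421 0.4445
dk [0.42869341 0.25756918 0.09428215] [0.45457747 0.26762022 0.12992731]
 z 0.092 0.4332 0.4517 0.2611 0.2663
 z 0.1 0.4316 0.4525 0.2591 0.2656
 z 0.108 0.432 0.4533 0.259 0.2667
 z 0.116 0.4314 0.4538 0.2576 0.2676
scene bar 157 dark 163
0.215 [0.4438 0.2141 0.092 ] 0.0943 0.4343 0.4512
0.227 [0.4419 0.2262 0.0918] 0.0943 0.4356 0.4518
0.239 [0.4431 0.2392 0.0909] 0.0942 0.4354 0.4455
0.251 [0.4428 0.2497 0.0919] 0.0941 0.4344 0.4467
0.263 [0.4445 0.2611 0.0912] 0.0954 0.4373
[... 437 characters left out ...]
.239 [0.4416 0.2389 0.0922] 0.0943 0.4387 0.4444
0.251 [0.4416 0.2462 0.0924] 0.0942 0.4392 0.4444
0.263 [0.4429 0.2677 0.0923] 0.0935 0.4406 0.4448
0.275 [0.443  0.2753 0.0924] 0.0939 0.4407 0.4452
0.287 [0.4425 0.2874 0.0919] 0.1059 0.4362 0.448
0.299 [0.4426 0.299  0.0918] 0.0945 0.4367 0.4484
0.311 [0.4433 0.3111 0.0919] 0.0944 0.4373 0.4493
0.323 [0.4445 0.3236 0.0924] 0.095 0.438 0.452
0.335 [0.445  0.3321 0.0926] 0.0946 0.4381 0.4518
dk [0.43222191 0.27737178 0.08734869] [0.45442485 0.28545821 0.12997174]
 z 0.084 0.4361 0.4361 0.2816 0.2816
 z 0.092 0.4326 0.4542 0.2824 0.2853
 z 0.1 0.4323 0.4544 0.2821 0.2855
 z 0.108 0.4322 0.4544 0.2822 0.2854
 z 0.116 0.4325 0.4543 0.2774 0.2853
```

```bash
python3 - <<'E'
from h import *
for n in("scene","side"):
    z=np.load("/tmp/%s.npz"%n);im,d,P=z["im"],z["d"],z["P"]
    for sx in(-1,1):
        m=(abs(P[...,1])<.03)&(abs(P[...,0]-.624-sx*.05)<.02)&(P[...,2]>.11)&(P[...,2]<.26)&(d>0)
        q=P[m];q=q[q[:,2].argsort()];print(n,sx,len(q),q[:4].round(4).tolist())
    im,d,P=cloud(n)
    m=(P[...,1]>.25)&(P[...,1]<.295)&(P[...,0]>.425)&(P[...,0]<.46)&(d>0)&(P[...,2]>.01)&(P[...,2]<.13)
    v,u=np.nonzero(m);o=P[m][:,2].argsort()[:25:3]
    for i in o:print(P[v[i],u[i]].round(4),im[v[i],u[i]])
E
```

```text
scene -1 187 [[0.5796, -0.0069, 0.2201], [0.5789, -0.0044, 0.2203], [0.5724, -0.0098, 0.2206], [0.5801, -0.0033, 0.2207]]
scene 1 107 [[0.6753, -0.0097, 0.2216], [0.6759, 0.0073, 0.2219], [0.6763, 0.0011, 0.2219], [0.6758, -0.0063, 0.2219]]
[0.4448 0.2756 0.0834] [77 77 83]
[0.4454 0.2571 0.0843] [139 142 142]
[0.4463 0.2862 0.0851] [80 84 84]
[0.4437 0.2584 0.0854] [177 178 177]
[0.4441 0.2608 0.0875] [199 204 204]
[0.4482 0.2931 0.0887] [151 153 152]
[0.4356 0.2559 0.0898] [197 203 204]
[0.4361 0.2613 0.0904] [205 209 212]
[0.4458 0.256  0.091 ] [220 225 224]
side -1 199 [[0.5745, -0.0099, 0.2216], [0.5793, -0.0091, 0.2224], [0.5777, -0.0095, 0.2227], [0.5806, -0.0102, 0.2227]]
side 1 239 [[0.6694, 0.0057, 0.2207], [0.6733, -0.0077, 0.2211], [0.6701, -0.0075, 0.2213], [0.6744, -0.0091, 0.2216]]
[0.4467 0.261  0.0867] [168 168 166]
[0.4448 0.2572 0.0909] [240 238 232]
[0.4454 0.265  0.0917] [234 231 226]
[0.4368 0.2564 0.0922] [236 234 228]
[0.4372 0.2648 0.0927] [195 192 185]
[0.4446 0.2877 0.0928] [198 195 187]
[0.4436 0.2675 0.0931] [251 250 248]
[0.4428 0.2528 0.0932] [252 252 249]
[0.4433 0.261  0.0938] [252 252 249]
```

The cameras put the real fingertips about 23 mm behind the reported TCP (tips at z≈0.221 when the TCP read 0.198), contrary to the interface text. So the fingers closed just above the bar. Open, go 23 mm lower and close again.

Emit:
drive_tool(commands=[{"x": 0.0,"y": 0.0,"z": 0.02,"ax": 0.0,"ay": 0.0,"az": 0.0,"grip": 0.43},{"x": 0.0,"y": 0.0,"z": 0.02,"ax": 0.0,"ay": 0.0,"az": 0.0,"grip": 0.43},{"x": 0.0,"y": 0.0,"z": 0.02,"ax": 0.0,"ay": 0.0,"az": 0.0,"grip": 0.43},{"x": 0.0,"y": 0.0,"z": 0.02,"ax": 0.0,"ay": 0.0,"az": 0.0,"grip": 0.43},{"x": 0.0,"y": 0.0,"z": 0.02,"ax": 0.0,"ay": 0.0,"az": 0.0,"grip": 0.43}])

```text
t: 12.63
tcp_pos: [0.442, 0.272, 0.0716]
orientation: [3.142, -0.0, 1.532]
force: [0.5, -0.9, 0.6]
width: 0.03
finger_force: 0.0
```

Emit:
drive_tool(commands=[{"x": 0.0,"y": 0.0,"z": 0.0,"ax": 0.0,"ay": 0.0,"az": 0.0,"grip": 0.43},{"x": 0.0,"y": 0.0,"z": 0.0,"ax": 0.0,"ay": 0.0,"az": 0.0,"grip": 0.43},{"x": 0.01,"y": 0.0,"z": -0.12,"ax": 0.0,"ay": 0.0,"az": 0.0,"grip": 0.43},{"x": 0.01,"y": 0.0,"z": -0.24,"ax": 0.0,"ay": 0.0,"az": 0.0,"grip": 0.43},{"x": 0.01,"y": 0.0,"z": -0.24,"ax": 0.0,"ay": 0.0,"az": 0.0,"grip": 0.43}])

```text
t: 13.05
tcp_pos: [0.4407, 0.2709, 0.0442]
orientation: [-3.137, 0.002, 1.531]
force: [-0.6, 0.2, -1.0]
width: 0.0373
finger_force: 0.0
```

Emit:
drive_tool(commands=[{"x": 0.0,"y": 0.0,"z": 0.0,"ax": 0.0,"ay": 0.0,"az": 0.0,"grip": 0.05},{"x": 0.0,"y": 0.0,"z": 0.0,"ax": 0.0,"ay": 0.0,"az": 0.0,"grip": 0.05},{"x": 0.0,"y": 0.0,"z": 0.0,"ax": 0.0,"ay": 0.0,"az": 0.0,"grip": 0.05},{"x": 0.0,"y": 0.0,"z": 0.0,"ax": 0.0,"ay": 0.0,"az": 0.0,"grip": 0.05},{"x": 0.0,"y": 0.0,"z": 0.0,"ax": 0.0,"ay": 0.0,"az": 0.0,"grip": 0.05}])

```text
t: 13.47
tcp_pos: [0.4408, 0.2722, 0.0477]
orientation: [-3.137, 0.0, 1.531]
force: [-16.5, 0.8, 13.3]
width: 0.0121
finger_force: 8.3
```

Emit:
drive_tool(commands=[{"x": 0.0,"y": 0.0,"z": 0.0,"ax": 0.0,"ay": 0.0,"az": 0.0,"grip": 0.05},{"x": 0.0,"y": 0.0,"z": 0.0,"ax": 0.0,"ay": 0.0,"az": 0.0,"grip": 0.05}])

```text
t: 13.63
tcp_pos: [0.4405, 0.2722, 0.0478]
orientation: [-3.137, 0.0, 1.532]
force: [-9.7, -0.5, 7.6]
width: 0.0112
finger_force: 20.0
```

Gripped (20 N at 11 mm). Swing the lid along the hinge arc, turning the tool with it, 0.2 rad first.

Emit:
drive_tool(commands=[{"x": -0.03,"y": 0.0,"z": 0.077,"ax": 0.002,"ay": 0.051,"az": 0.0,"grip": 0.05},{"x": -0.04,"y": 0.0,"z": 0.155,"ax": 0.004,"ay": 0.102,"az": 0.0,"grip": 0.05},{"x": -0.045,"y": 0.0,"z": 0.233,"ax": 0.006,"ay": 0.153,"az": 0.0,"grip": 0.05},{"x": -0.05,"y": 0.0,"z": 0.311,"ax": 0.008,"ay": 0.204,"az": 0.0,"grip": 0.05},{"x": -0.05,"y": 0.0,"z": 0.389,"ax": 0.01,"ay": 0.255,"az": 0.0,"grip": 0.05}])

```text
t: 14.05
tcp_pos: [0.437, 0.2724, 0.0869]
orientation: [-2.938, -0.001, 1.532]
force: [-2.0, 1.4, -1.6]
width: 0.0112
finger_force: 20.0
```

```bash
cat > lid.py <<'E'
from h import *
s=monitor.state();print(s["t"],s["tcp_pos"].round(4),s["orientation"].round(3),s["force"].round(1),s["torque"].round(2),s["width"],s["finger_force"],s["qpos"].round(2))
PSI=np.radians(-2.4);ex=np.array([np.cos(PSI),np.sin(PSI),0]);ey=np.array([-np.sin(PSI),np.cos(PSI),0]);H=np.array([.634,.27,.085])
for n in("side","scene"):
    im,d,P=cloud(n);X=(P-H)@ex;Y=(P-H)@ey;Z=P[...,2]-.085
    def fit(m,th0,tol):
        # Z = -tan*X + c  robust
        x,z=X[m],Z[m];k=np.ones(len(x),bool)
        for _ in range(8):
            f=np.polyfit(x[k],z[k],1);r=abs(z-np.polyval(f,x));k=r<max(tol,1.5*np.median(r))
        return np.arctan(-f[0]),f[1],k.sum()
    lid=(d>0)&(X<-.02)&(X>-.145)&(Y>-.11)&(Y<.11)&(Z>.004)&(im.min(-1)>100)
    ang=np.arctan2(Z,-X);lm=lid&(np.hypot(X,Z)<.15)
    if lm.sum()>50: print(n,"lid",fit(lm,0,.002))
    ix=(d>0)&(abs(Y-.136)<.014)&(X<-.02)&(np.hypot(X,Z)<.16)&(abs(ang-.59)<.12)&(im.min(-1)>80)
    if ix.sum()>30: print(n,"idx",fit(ix,0,.002),"tip r",np.hypot(X,Z)[(abs(Y-.136)<.014)&(abs(ang-.59)<.1)&(d>0)].max())
E
python3 lid.py
```

```text
14.05 [0.437  0.2724 0.0869] [-2.938e+00 -1.000e-03  1.532e+00] [-2.   1.4 -1.6] [ 0.18  0.25 -0.1 ] 0.011234959667206302 19.999921023845673 [0.35 0.22 1.76 0.08 1.35 0.36]
side lid (np.float64(0.20045904687187346), np.float64(0.006589510265263516), np.int64(2168))
side idx (np.float64(0.5718084919846291), np.float64(0.001175357422908692), np.int64(93)) tip r 0.17158486287680363
scene lid (np.float64(0.20622207438904944), np.float64(0.005698281647580209), np.int64(3690))
scene idx (np.float64(0.588144693230491), np.float64(0.002084103099394834), np.int64(232)) tip r 0.17147515096397198
```

Emit:
drive_tool(commands=[{"x": 0.002,"y": 0.0,"z": 0.078,"ax": 0.002,"ay": 0.051,"az": 0.0,"grip": 0.05},{"x": 0.007,"y": 0.0,"z": 0.156,"ax": 0.004,"ay": 0.102,"az": 0.0,"grip": 0.05},{"x": 0.015,"y": 0.0,"z": 0.234,"ax": 0.006,"ay": 0.153,"az": 0.0,"grip": 0.05},{"x": 0.026,"y": 0.0,"z": 0.312,"ax": 0.008,"ay": 0.204,"az": 0.0,"grip": 0.05},{"x": 0.041,"y": 0.0,"z": 0.389,"ax": 0.01,"ay": 0.255,"az": 0.0,"grip": 0.05}])

```text
t: 14.57
tcp_pos: [0.4412, 0.2722, 0.1258]
orientation: [-2.737, -0.0, 1.532]
force: [-2.3, 0.5, -0.6]
width: 0.0113
finger_force: 20.0
```

```bash
python3 lid.py
```

```text
14.5667 [0.4412 0.2722 0.1258] [-2.737 -0.     1.532] [-2.3  0.5 -0.6] [ 0.13  0.2  -0.06] 0.01128577935680382 19.99982178211212 [0.3  0.35 1.57 0.13 1.61 0.32]
side lid (np.float64(0.40060665746246577), np.float64(0.006882568477285505), np.int64(1896))
side idx (np.float64(0.49965563408216185), np.float64(0.003749761059833202), np.int64(82)) tip r 0.17128588340504944
scene lid (np.float64(0.4039443599478813), np.float64(0.005933038759368859), np.int64(3630))
scene idx (np.float64(0.5723508841280849), np.float64(0.003969292657176679), np.int64(236)) tip r 0.17188381843876496
```

Emit:
drive_tool(commands=[{"x": 0.017,"y": 0.0,"z": 0.076,"ax": 0.002,"ay": 0.051,"az": 0.0,"grip": 0.05},{"x": 0.038,"y": 0.0,"z": 0.152,"ax": 0.004,"ay": 0.102,"az": 0.0,"grip": 0.05},{"x": 0.061,"y": 0.0,"z": 0.227,"ax": 0.006,"ay": 0.153,"az": 0.0,"grip": 0.05},{"x": 0.088,"y": 0.0,"z": 0.3,"ax": 0.008,"ay": 0.204,"az": 0.0,"grip": 0.05},{"x": 0.102,"y": 0.0,"z": 0.337,"ax": 0.01,"ay": 0.229,"az": 0.0,"grip": 0.05}])

```text
t: 15.08
tcp_pos: [0.4518, 0.2718, 0.1596]
orientation: [-2.557, -0.0, 1.532]
force: [-5.6, -0.7, 1.3]
width: 0.0109
finger_force: 20.0
```

```bash
python3 lid.py; cat > idx.py <<'E'
from h import *
PSI=np.radians(-2.4);ex=np.array([np.cos(PSI),np.sin(PSI),0]);ey=np.array([-np.sin(PSI),np.cos(PSI),0]);H=np.array([.634,.27,.085])
z=np.load("/tmp/scene.npz");z2=np.load("/tmp/scene2.npz");z3=np.load("/tmp/side.npz")
im4,d4,P4=cloud("scene")
for nm,im,d,P in(("scene0",z["im"],z["d"],z["P"]),("scene2",z2["im"],z2["d"],z2["P"]),("side0",z3["im"],z3["d"],z3["P"]),("now",im4,d4,P4)):
    X=(P-H)@ex;Y=(P-H)@ey;Z=P[...,2]-.085
    m=(d>0)&(abs(Y-.136)<.016)&(X<-.03)&(np.hypot(X,Z)<.15)&(Z>.02)&(Z<.11)
    x,zz,y=X[m],Z[m],Y[m]
    # RANSAC over line
    rng=np.random.default_rng(0);best=None
    for _ in range(800):
        i,j=rng.choice(len(x),2,False)
        if abs(x[i]-x[j])<.04:continue
        f=np.polyfit([x[i],x[j]],[zz[i],zz[j]],1);k=abs(zz-np.polyval(f,x))<.003
        if best is None or k.sum()>best.sum():best=k
    f=np.polyfit(x[best],zz[best],1);print(nm,len(x),best.sum(),"ang",np.arctan(-f[0]),"off",f[1],"Y",np.percentile(y[best],[5,50,95]).round(4),"X range",x[best].min(),x[best].max())
E
python3 idx.py
```

```text
15.0833 [0.4518 0.2718 0.1596] [-2.557 -0.     1.532] [-5.6 -0.7  1.3] [-0.06  0.56  0.1 ] 0.01091324043175448 19.99985843896866 [0.27 0.49 1.38 0.18 1.83 0.31]
side lid (np.float64(0.5816516102089808), np.float64(0.007418534003898075), np.int64(1492))
side idx (np.float64(0.6014274836767335), np.float64(0.0030564741414246506), np.int64(90)) tip r 0.1717422826406306
scene lid (np.float64(0.5807612728198781), np.float64(0.0062135081412197585), np.int64(3370))
scene idx (np.float64(0.5831065424093298), np.float64(0.0017321311288407005), np.int64(267)) tip r 0.1716301388404819
scene0 424 147 ang 0.5787001935037845 off 0.0039537319595479865 Y [0.1265 0.1296 0.1352] X range -0.1235229737287389 -0.031100289337345384
scene2 434 146 ang 0.5617919750928317 off 0.0066867184726193026 Y [0.1251 0.1301 0.1354] X range -0.12450426078691595 -0.030212139073200025
side0 393 113 ang 0.5509663244606505 off 0.0081025820574218 Y [0.1237 0.1288 0.1334] X range -0.12359557495637749 -0.03186171866554147
now 385 149 ang 0.5656627862269207 off 0.006053746353412174 Y [0.1246 0.1296 0.1344] X range -0.1224989800067495 -0.03117871647165869
```

```bash
cat > rect.py <<'E'
from h import *
PSI=np.radians(-2.4);ex=np.array([np.cos(PSI),np.sin(PSI),0]);ey=np.array([-np.sin(PSI),np.cos(PSI),0]);H=np.array([.636,.271,.085])
def lines(n,im,Y,lab,lo=.42,hi=.75):
    cm=camera_model(n);K=np.array(cm["mtx"]);s=.0004
    x=np.arange(-.2,.02,s);zz=np.arange(.14,-.01,-s);X,Z=np.meshgrid(x,zz)
    W=H+X[...,None]*ex+Y*ey+Z[...,None]*np.array([0,0,1]);q=np.concatenate([W,np.ones_like(X)[...,None]],-1)@np.array(cm["view"]).T
    t=cv2.remap(im,(K[0,0]*q[...,0]/-q[...,2]+K[0,2]).astype(np.float32),(K[1,1]*q[...,1]/q[...,2]+K[1,2]).astype(np.float32),cv2.INTER_CUBIC)
    g=cv2.GaussianBlur(cv2.cvtColor(t,cv2.COLOR_RGB2GRAY),(0,0),2)
    L=cv2.createLineSegmentDetector().detect(g)[0]
    for a,b,c,d in L.reshape(-1,4):
        l=np.hypot(c-a,d-b)*s
        if a>c:a,b,c,d=c,d,a,b
        th=np.arctan2(d-b,c-a)
        if l>.04 and lo<th<hi: print(lab,"ang %.3f len %.3f"%(th,l),"X %.3f..%.3f"%(x[0]+a*s,x[0]+c*s),"perp off %.4f"%((zz[0]-b*s)*np.cos(th)+(x[0]+a*s)*np.sin(th)))
if __name__=="__main__":
    for f,n in(("scene","scene"),("scene2","scene"),("side","side")):
        for Y in(.131,.136): lines(n,np.load("/tmp/%s.npz"%f)["im"],Y,f+" idx Y%.3f"%Y)
    for n in("scene","side"):
        im,_=grab_frame(n);lines(n,im,.136,n+" now idx");lines(n,im,-.115,n+" now lid");lines(n,im,.115,n+" now lid+")
E
python3 rect.py
```

```text
scene idx Y0.131 ang 0.575 len 0.088 X -0.094..-0.020 perp off -0.0000
scene idx Y0.131 ang 0.571 len 0.079 X -0.088..-0.021 perp off 0.0091
scene idx Y0.136 ang 0.575 len 0.077 X -0.092..-0.027 perp off 0.0033
scene idx Y0.136 ang 0.576 len 0.088 X -0.097..-0.023 perp off -0.0056
scene2 idx Y0.131 ang 0.572 len 0.079 X -0.088..-0.022 perp off 0.0090
scene2 idx Y0.131 ang 0.572 len 0.086 X -0.093..-0.021 perp off 0.0001
scene2 idx Y0.136 ang 0.573 len 0.086 X -0.097..-0.024 perp off -0.0055
scene2 idx Y0.136 ang 0.573 len 0.076 X -0.092..-0.028 perp off 0.0034
side idx Y0.131 ang 0.569 len 0.046 X -0.094..-0.055 perp off 0.0078
side idx Y0.131 ang 0.573 len 0.057 X -0.057..-0.009 perp off 0.0041
side idx Y0.131 ang 0.577 len 0.079 X -0.075..-0.009 perp off -0.0068
side idx Y0.136 ang 0.569 len 0.046 X -0.093..-0.055 perp off 0.0064
side idx Y0.136 ang 0.577 len 0.080 X -0.075..-0.008 perp off -0.0082
side idx Y0.136 ang 0.573 len 0.056 X -0.055..-0.008 perp off 0.0028
scene now idx ang 0.571 len 0.077 X -0.092..-0.027 perp off 0.0036
scene now idx ang 0.575 len 0.087 X -0.096..-0.023
[... 515 characters left out ...]
66 X -0.065..-0.010 perp off -0.0022
side now lid ang 0.742 len 0.048 X -0.024..0.011 perp off 0.0874
side now lid ang 0.575 len 0.150 X -0.126..0.000 perp off 0.0031
side now lid ang 0.572 len 0.043 X -0.080..-0.044 perp off 0.0699
side now lid ang 0.573 len 0.053 X -0.159..-0.115 perp off 0.0231
side now lid ang 0.578 len 0.055 X -0.094..-0.048 perp off 0.0652
side now lid+ ang 0.566 len 0.046 X -0.095..-0.056 perp off 0.0123
side now lid+ ang 0.575 len 0.056 X -0.110..-0.063 perp off 0.0576
side now lid+ ang 0.573 len 0.054 X -0.057..-0.011 perp off 0.0085
side now lid+ ang 0.574 len 0.069 X -0.159..-0.102 perp off -0.0509
side now lid+ ang 0.577 len 0.091 X -0.087..-0.011 perp off 0.0034
```

Measured the same way, the index arm is at 0.573 rad and the lid edge at 0.575 (plane fit 0.58), so they are lined up. Hold for a moment, recheck and hand in.

Emit:
drive_tool(commands=[{"x": 0.0,"y": 0.0,"z": -0.005,"ax": 0.0,"ay": 0.0,"az": 0.0,"grip": 0.05},{"x": 0.0,"y": 0.0,"z": -0.005,"ax": 0.0,"ay": 0.0,"az": 0.0,"grip": 0.05},{"x": 0.0,"y": 0.0,"z": -0.005,"ax": 0.0,"ay": 0.0,"az": 0.0,"grip": 0.05},{"x": 0.0,"y": 0.0,"z": -0.005,"ax": 0.0,"ay": 0.0,"az": 0.0,"grip": 0.05},{"x": 0.0,"y": 0.0,"z": -0.005,"ax": 0.0,"ay": 0.0,"az": 0.0,"grip": 0.05}])

```text
t: 15.75
tcp_pos: [0.4512, 0.2718, 0.1587]
orientation: [-2.559, 0.0, 1.532]
force: [-5.7, -1.4, 2.2]
width: 0.0116
finger_force: 20.0
```

```bash
python3 lid.py; python3 - <<'E'
from rect import *
im,_=grab_frame("side");lines("side",im,-.115,"lid")
print(manip.hand_in())
E
```

```text
15.75 [0.4512 0.2718 0.1587] [-2.559  0.     1.532] [-5.7 -1.4  2.2] [-0.17  0.67  0.19] 0.011554392057744169 20.00032067298889 [0.27 0.48 1.38 0.18 1.83 0.31]
side lid (np.float64(0.5767605734617874), np.float64(0.007315647627957539), np.int64(1519))
side idx (np.float64(0.6023503738970337), np.float64(0.0028467241478934715), np.int64(101)) tip r 0.17195822061951024
scene lid (np.float64(0.5757637205121842), np.float64(0.006045777464555844), np.int64(3372))
scene idx (np.float64(0.5844773118738192), np.float64(0.002588720687946912), np.int64(217)) tip r 0.17193241921962277
lid ang 0.742 len 0.048 X -0.024..0.011 perp off 0.0874
lid ang 0.574 len 0.150 X -0.125..0.001 perp off 0.0031
lid ang 0.571 len 0.043 X -0.080..-0.044 perp off 0.0700
lid ang 0.564 len 0.064 X -0.160..-0.106 perp off 0.0244
lid ang 0.574 len 0.059 X -0.095..-0.046 perp off 0.0657
the job is handed in; nothing more can be done
None
```

Handed in at about 16 s: the jar's label faces the reader to within about 1° and I let it go in its rest, and the arm is holding the lid at about 0.575 rad against the index arm's 0.573, with the index arm not moved.

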